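# Read in the test cartridges and lock them in the incubator

### The arm

A 6-joint arm with a two-finger parallel gripper is mounted at the origin on a cart in front of the work surface, level with it; the furniture and walls round the work are solid. World frame = base frame: x ahead of the robot, y to its left, z up, the work surface at z = 0. Lengths are in mm, angles in degrees, forces in N, time in s.
With the tool pointing down it reaches from about 350 to 850 mm from the base axis. Payload 8.1 kg.
Tool frame: the origin (TCP) lies midway between the tips of the shut fingers; the grasp point (between the pads) lies 19 mm behind it; z points along the fingers, y is the line along which they close (so a half turn about z gives the same grasp; the last joint's range is limited). The gripper opens to 85 mm and grips with 20 to 120 N. Pads are 22 mm wide; open, the fingers measure 114 mm over their backs; the gripper's body (76 mm by 85 mm) begins 54 mm behind the grasp point. The pads swing forward as they close: fully open they stand 13 mm farther back than shut.
Start: joints at [63.805, 7.471, 85.268, -0, 87.261, -4.893], TCP at [217.955, 559.018, 193.792] pointing down, gripper open.
Joint ranges: [-169.43, 169.43], [-51.17, 129.36], [1.28, 143.12], [-76.62, 256.62], [0, 156.53], [-152.29, 152.29]. Speed limits (degrees/s): [136.94, 136.94, 159.86, 180, 180, 180].

### API

Orientations are given as [roll, pitch, yaw] about the fixed x, y, z axes, in that order (R = Rz(yaw) Ry(pitch) Rx(roll)).
In Python, from bench import r gives the robot as it stands. The module is installed in compiled form; this text tells all that it offers.
- The arm moves only by the tool jog_arm, never from a script. Its argument "rows" is a list of rows, each a list of 2 entries, a list of its own where there are three numbers: the shift along the tool's x, y, z in mm, then the turn, a rotation vector about the tool's x, y, z in rad. A call has 1 to 10 rows; each row is the pose to reach, as a shift and turn from the pose commanded when the call began, along the tool's axes at that moment; what a row does not reach only later rows make up. A row lasts 1/10 s, in which the tool goes at most 50 mm and 8.59 degrees, less where a joint would pass 70% of its speed; a pose out of reach is approached as far as the arm can. A call with a gripper value outside its range is refused whole. "grip" is the finger opening in mm, from 0 to 85.4, set as the call begins (left out, the last holds). The fingers move at their own pace and stop on an object; "force" is the grip in N (left out, the last holds). Time passes only in rows, so rows that repeat a pose let the fingers close. It gives the time, the measured TCP pose, the force, the opening and the grip force at its end, in the units of the state.
- r.sense(): the state, without advancing time (a new reading comes with each control period).
- r.snapshot(name): name is "scene" or "top" or "wrist"; returns (picture, depth): 384x512x3 uint8, blue, green, red; 384x512 float32, mm along the optical axis (not along the pixel's ray), 0 where there is no reading.
- r.camera_params(name): a dict with "fx", "fy", "cx", "cy" (pixels), "dist_coeffs" ([k1, k2, p1, p2, k3] as OpenCV has them; the pictures are not rectified), "pose" (4x4, takes a point from camera to world coordinates); the wrist camera has in their place "tool_from_camera" (4x4, takes a point from camera to tool coordinates, whose origin is the TCP and whose axes are the flange's). Camera axes: x right, y down, z forward; pixel columns grow to the right and rows downward; lengths in mm; the calibration is good to about 2 mm. A picture is of the moment at which its call begins: read the wrist's pose just before it. camera_params takes no time and is no camera call.
- r.hand_in(): hands the job in; it is judged then, once.
The state is a dict: "time": time; "joint_pos": joint angles; "qd": joint speeds; "joint_efforts": joint torques, N m; "tool_pos": TCP position; "tcp_rot": TCP orientation; "ft_force": force on the tool from outside, world axes, zero at the start; "wrist_torque": the same for the moment, N m; "finger_gap": finger opening in mm; "grip_force": force on a finger pad.
Only numpy, scipy, OpenCV 4.12 (cv2) and the standard library are available. Lean on these libraries where they do the work, as an engineer would, in place of code of your own. Each camera call takes 0.05 s, during which the arm holds its last target. There are 200 camera calls.

### The job

Read in the test cartridges that are there, from the tallest to the shortest: hold each one upright at the reading spot in front of the code reader and show it the round window, then the bar code, then the paper label, each square to the reader and still for a good second. Open the locking lever of the incubator station and stand every cartridge down in a pocket of its own, its toe towards the lever side, and when all are in swing the lever fully shut again. Leave the stapler, tape and marker where they are.

Things in the scene. Friction and masses are not known exactly. Their poses are not given: they have to be found in the camera images.
- cart_tall: tallest test cartridge (may be absent), 94 mm high: grey foot 52 x 40 x 18 mm, white body 36 x 40 mm up to z = 72 mm, square grey grip 18 x 18 mm on top (z = 72 to 94 mm). Origin: underside, below the centre of body and grip; z up. The foot spans x = -34 to 18 mm: a 16 mm toe on the plain -x side. +y side: round window; +x: bar code; -y: paper label. 0.12 kg
- cart_tall_window (a point): centre of the round window on the +y side of cart_tall: at (0, 20, 45) mm in the cartridge's frame, on its surface
- cart_tall_barcode (a point): centre of the bar code on the +x side of cart_tall: at (18, 0, 45) mm in the cartridge's frame, on its surface
- cart_tall_label (a point): centre of the paper label on the -y side of cart_tall: at (0, -20, 45) mm in the cartridge's frame, on its surface
- cart_mid: middle-height test cartridge (may be absent), 80 mm high: grey foot 52 x 40 x 18 mm, white body 36 x 40 mm up to z = 58 mm, square grey grip 18 x 18 mm on top (z = 58 to 80 mm). Origin: underside, below the centre of body and grip; z up. The foot spans x = -34 to 18 mm: a 16 mm toe on the plain -x side. +y side: round window; +x: bar code; -y: paper label. 0.12 kg
- cart_mid_window (a point): centre of the round window on the +y side of cart_mid: at (0, 20, 38) mm in the cartridge's frame, on its surface
- cart_mid_barcode (a point): centre of the bar code on the +x side of cart_mid: at (18, 0, 38) mm in the cartridge's frame, on its surface
- cart_mid_label (a point): centre of the paper label on the -y side of cart_mid: at (0, -20, 38) mm in the cartridge's frame, on its surface
- cart_short: shortest test cartridge (may be absent), 66 mm high: grey foot 52 x 40 x 18 mm, white body 36 x 40 mm up to z = 44 mm, square grey grip 18 x 18 mm on top (z = 44 to 66 mm). Origin: underside, below the centre of body and grip; z up. The foot spans x = -34 to 18 mm: a 16 mm toe on the plain -x side. +y side: round window; +x: bar code; -y: paper label. 0.12 kg
- cart_short_window (a point): centre of the round window on the +y side of cart_short: at (0, 20, 31) mm in the cartridge's frame, on its surface
- cart_short_barcode (a point): centre of the bar code on the +x side of cart_short: at (18, 0, 31) mm in the cartridge's frame, on its surface
- cart_short_label (a point): centre of the paper label on the -y side of cart_short: at (0, -20, 31) mm in the cartridge's frame, on its surface
- reader: desk code reader, fixed: round foot of 45 mm radius, stem, white head 40 x 60 x 44 mm centred 100 mm above the worktop (top at 122 mm). Origin: centre of the foot's underside; the dark window in the head looks along the reader's -x, the window lies at x = -20 mm
- reader_spot (a point): the reading spot: 50 mm straight in front of the centre of the reader's window, 100 mm above the worktop, in free air (reader frame: -70, 0, 100 mm)
- station: incubator station, fixed: base plate 100 x 250 x 6 mm, on it an aluminium block 90 x 240 mm, top at z = 26 mm, with three equal pockets in a row along y, 58 mm apart, each 56 mm (x) by 44 mm (y), 16 mm deep. Origin: centre of the underside, z up. Its -x long side, nearest the robot, is the lever (toe) side
- pocket1 (a point): where a seated cartridge's origin belongs in pocket 1: on the pocket floor, station frame (8, 50, 10) mm; the cartridge's axes are then parallel to the station's (toe to -x). Pocket 1 is next to the lever's pivot
- pocket2 (a point): where a seated cartridge's origin belongs in pocket 2: on the pocket floor, station frame (8, -8, 10) mm; the cartridge's axes are then parallel to the station's (toe to -x). Pocket 1 is next to the lever's pivot
- pocket3 (a point): where a seated cartridge's origin belongs in pocket 3: on the pocket floor, station frame (8, -66, 10) mm; the cartridge's axes are then parallel to the station's (toe to -x). Pocket 1 is next to the lever's pivot
- lock_lever (a joint): angle of the flat locking lever about its upright pivot at station (-19, 100) mm: 0 = shut (arm along the station's -y, over the toes), growing as it swings out at the toe side, stop at 1.15. Steel bar 10 mm wide, z = 31 to 40 mm; seated toes (28 mm) pass under it; it jams on a cartridge not down or wrong way round. Friction 0.06 N m, stays where left
- lever_post (a point): top of the round upright post, 14 mm diameter, 42 mm high, near the free end of the lever, 212 mm from the pivot; its top is 81 mm above the worktop, the post stands from 39 mm up. Push it or pinch it
- the_stapler: black stapler, 32 x 125 x 46 mm, loose, a bystander; origin centre of the underside
- the_tape_roll: roll of tape lying flat, 94 x 93 x 25 mm, loose, a bystander; origin centre of the underside
- the_marker: marker pen lying, 17 x 135 x 16 mm, loose, a bystander; origin centre of the underside
Mind the look-alikes: they are no part of the job. What is shaped like the reader but blue or green is not meant.

How it is judged:
By the outcome, as a careful person would: the job done as asked, in the order asked, and still so for the second after the job is handed in, with the robot touching nothing.
Of cart_tall, cart_mid, cart_short only 2 to 3 are there at a start; the rules pass over those that are not, and their reading is None.
At some moment in a run one of cart_tall, cart_mid, cart_short may be knocked a few centimetres aside while the robot is not near it.
It also fails if it takes over 210 s, if anything falls off the work surface, if the arm or the gripper's body presses on something with over 40 N, if the wrist force passes 120 N, or if a joint passes its speed limit or range.

## Working session

There is one attempt and no reset: what is moved stays moved. The work goes in short steps, Python scripts to look and compute and a tool call to move; the robot and the scene stay as the last step left them, time stands still between calls to the robot, and variables do not carry over. Pictures are saved under pics/ and viewed, at most 14 in all, crops included, and the job is handed in when it is done.

Besides the shell and the picture viewer there is one more tool, called after ">>>" as name(argument=value, ...) on one line, values as JSON. jog_arm: Moves the arm, as the interface text tells. Its arguments: {"type":"object","properties":{"rows":{"type":"array"},"grip":{"type":"number"},"force":{"type":"number"}},"required":["rows"]}

```bash
mkdir -p pics; cat > h.py <<'E'
import numpy as np, cv2
from scipy.spatial.transform import Rotation as R
from bench import r
def pose():
    s=r.sense(); T=np.eye(4); T[:3,:3]=R.from_euler('xyz',s['tcp_rot'],degrees=True).as_matrix(); T[:3,3]=s['tool_pos']; return T
def snap(n,f=None):
    T=pose(); p=r.camera_params(n); im,d=r.snapshot(n)
    C=np.array(p['pose']) if 'pose' in p else T@np.array(p['tool_from_camera'])
    K=np.array([[p['fx'],0,p['cx']],[0,p['fy'],p['cy']],[0,0,1]]); D=np.array(p['dist_coeffs'])
    u,v=np.meshgrid(np.arange(512),np.arange(384))
    q=cv2.undistortPoints(np.stack([u,v],-1).reshape(-1,1,2).astype(np.float32),K,D).reshape(384,512,2)
    X=np.concatenate([q*d[...,None],d[...,None]],-1)@C[:3,:3].T+C[:3,3]
    X[d==0]=np.nan
    if f: cv2.imwrite('pics/'+f,im)
    return im,d,X
E
python3 - <<'E'
from h import *
print(r.sense())
a,d,X=snap('top','top.png');np.save('X.npy',X)
b,d,Y=snap('scene','scene.png');np.save('Y.npy',Y)
for n in('top','scene','wrist'):print(r.camera_params(n))
E
```

```text
{'time': 0.0, 'joint_pos': array([ 6.38052255e+01,  7.51759975e+00,  8.53291011e+01,  8.44014664e-04,
        8.72616203e+01, -4.89305938e+00]), 'qd': array([ 0.0668879 ,  0.07761836,  0.03837681,  0.02406491, -0.02794051,
       -0.02180797]), 'joint_efforts': array([-3.30623980e-04, -5.69397497e+01, -5.00554168e+01, -2.40502668e-04,
        1.45631892e-02, -5.41527015e-05]), 'tool_pos': array([217.66562041, 558.458471  , 192.72023363]), 'tcp_rot': array([-1.79892146e+02, -1.00792813e-02,  1.58698234e+02]), 'ft_force': array([ 0.08763375, -0.69293855,  0.2853017 ]), 'wrist_torque': array([ 0.01497193, -0.01082516, -0.0096775 ]), 'grip_force': 0.0, 'finger_gap': 85.39020120513254}
{'fx': 371.9585361710772, 'fy': 371.9585361710772, 'cx': 259.3585853559406, 'cy': 191.51539927128994, 'dist_coeffs': array([-0.09497973,  0.        ,  0.        ,  0.        ,  0.        ]), 'pose': array([[ 1.85006056e-02, -9.91559464e-01,  1.28325977e-01,
         3.59515130e+02],
       [-9.99641651e-01, -1.58606126e-02,  2.15641096e-02,
        -3.51724432e+01],
       [-1.93467683e-02, -1.28678941e-01,
[... 528 characters left out ...]
-8.78584814e-01, -4.77549229e-01,
         7.60395814e+02],
       [ 0.00000000e+00,  0.00000000e+00,  0.00000000e+00,
         1.00000000e+00]])}
{'fx': 275.6762177133777, 'fy': 275.6762177133777, 'cx': 252.28618983044552, 'cy': 191.65043148078314, 'dist_coeffs': array([-0.06207567,  0.        ,  0.        ,  0.        ,  0.        ]), 'tool_from_camera': array([[-5.27349457e-04, -9.47483263e-01, -3.19804921e-01,
         8.34948048e+01],
       [ 9.99999276e-01, -1.53828654e-04, -1.19322429e-03,
         9.07253357e-01],
       [ 1.08136488e-03, -3.19805319e-01,  9.47482659e-01,
        -1.79439196e+02],
       [ 0.00000000e+00,  0.00000000e+00,  0.00000000e+00,
         1.00000000e+00]])}
```

View pics/top.png

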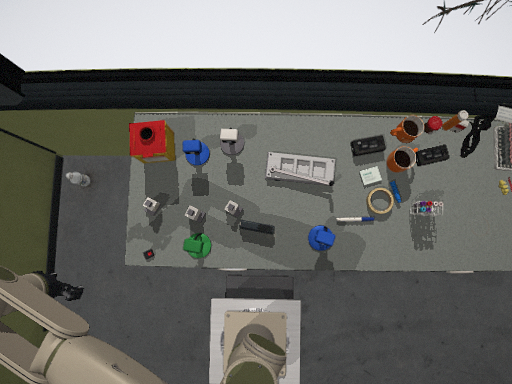

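View pics/scene.png

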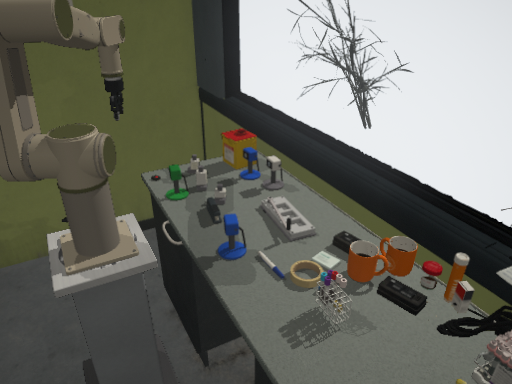

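```bash
python3 - <<'E'
from h import *
im=cv2.imread('pics/top.png');X=np.load('X.npy')
c=im[115:270,125:345];cv2.imwrite('pics/c1.png',cv2.resize(c,None,fx=3.6,fy=3.6,interpolation=cv2.INTER_CUBIC))
for n,(u,v) in dict(A=(152,204),B=(194,212),C=(232,208),reader=(229,137)).items():
    P=X[v-14:v+15,u-14:u+15].reshape(-1,3); z=np.nanmax(P[:,2]); Q=P[P[:,2]>z-8]
    print(n,z,len(Q),Q.mean(0).round(1)); 
    B=P[(P[:,2]>25)]; print(' body',B.mean(0).round(1),np.histogram(P[:,2],bins=range(0,140,10))[0])
m=(X[...,2]>12)&(X[...,2]<60);m[:150]=0;m[190:]=0;m[:,:260]=0;m[:,340:]=0
m=((X[...,2]>20)&(X[...,2]<30)&(np.arange(384)[:,None]>140)&(np.arange(384)[:,None]<195)&(np.arange(512)>255)&(np.arange(512)<345))
Q=X[m][:,:2].astype(np.float32);rc=cv2.minAreaRect(Q);print(len(Q),rc,cv2.boxPoints(rc))
m2=((X[...,2]>50)&(np.arange(384)[:,None]>140)&(np.arange(384)[:,None]<195)&(np.arange(512)>255)&(np.arange(512)<345));print('post',X[m2].round(1),np.argwhere(m2)[:5])
E
```

```text
A 83.58540209016655 30 [476.5 377.6  80.4]
 body [475.1 372.5  59.5] [401  35  23  13   9  63  32  15  17   0   0   0   0]
B 99.89580153071506 24 [447.7 225.6  95.9]
 body [446.7 222.2  72.1] [406  39  22   9   6   7  25  72   6  27   0   0   0]
C 71.78179338805808 25 [470.9  91.3  67.6]
 body [465.3  85.8  48.2] [417  44  21   7  97   7  27   2   0   0   0   0   0]
reader 128.59798387232786 141 [712.7  99.6 123.6]
 body [709.   98.7 116.7] [249 186   5   3   0   0   0   0   8  18  14  61 150]
824 ((619.7990112304688, -153.3542938232422), (241.5808868408203, 92.17372131347656), 84.8047103881836) [[ 562.9638   -269.4753  ]
 [ 654.75885  -277.82172 ]
 [ 676.6342    -37.233276]
 [ 584.8392    -28.886871]]
post [[ 611.   -53.7   51.3]
 [ 567.7 -257.6   73.9]
 [ 563.3 -253.2   79. ]
 [ 563.  -256.2   81.5]
 [ 563.1 -259.7   81.4]
 [ 564.1 -264.2   75.5]
 [ 560.4 -250.4   75.3]
 [ 559.6 -252.9   80.9]
 [ 559.  -255.7   84.6]
 [ 559.9 -260.1   79.2]
 [ 559.1 -262.6   84.6]
 [ 557.2 -250.7   73.2]
 [ 556.5 -253.3   78.5]
 [ 556.3 -256.4   80.2]
 [ 555.5 -258.9   85.6]
 [ 556.9 -263.9   77. ]
 [ 556.  -253.2   58.7]
 [ 554.  -254.4   71.9]
 [ 553.2 -256.8   77.7]
 [ 554.2 -261.4   71.6]
 [ 553.5 -257.9   51.7]] [[168 273]
 [180 332]
 [181 331]
 [181 332]
 [181 333]]
```

View pics/c1.png

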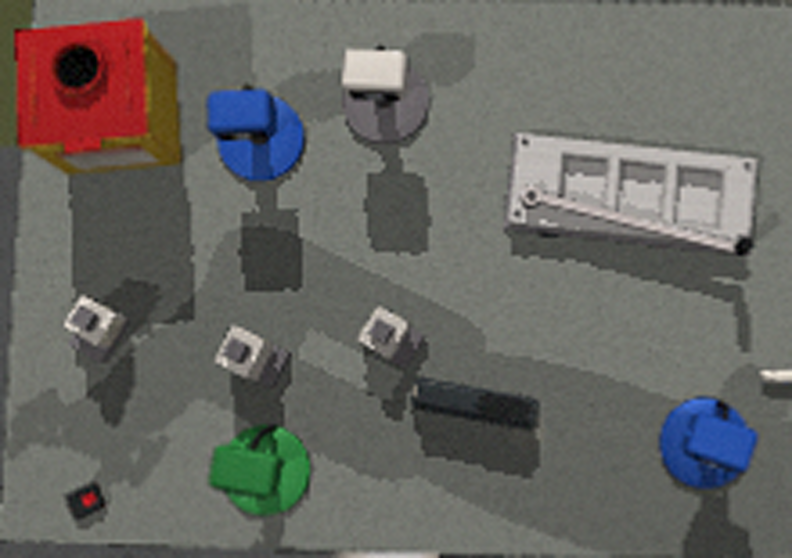

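A (152,204) is mid at 80 mm, B (194,212) is tall at about 96 mm, and C (232,208) is short at about 68 mm. There are four reader-shaped things:
- White at (229,137)
- Blue at (196,150)
- Green at (197,245)
- Blue at (322,237)

The white one is meant, since the others are coloured look-alikes, and the crop confirms it. The station is at (300,168) with its pivot at the left end. The lever post is at (332,182), slightly ajar. I'll go over the station first.

```bash
cat >> h.py <<'E'
def plan(x,y,z,yaw,T=None):
    T=pose() if T is None else T
    G=np.eye(4);G[:3,:3]=R.from_euler('xyz',[180,0,yaw],degrees=True).as_matrix();G[:3,3]=[x,y,z]
    D=np.linalg.inv(T)@G
    print('shift',D[:3,3].round(1),'turn',R.from_matrix(D[:3,:3]).as_rotvec().round(3)); return G
E
python3 - <<'E'
from h import *
G=plan(600,-150,240,84.8)
E
```

```text
shift [-613.6 -521.3  -46.4] turn [-2.00e-03  1.00e-03  1.29e+00]
```

>>> jog_arm(rows=[[[-613.6,-521.3,-46.4],[0,0,1.29]],[[-613.6,-521.3,-46.4],[0,0,1.29]],[[-613.6,-521.3,-46.4],[0,0,1.29]],[[-613.6,-521.3,-46.4],[0,0,1.29]],[[-613.6,-521.3,-46.4],[0,0,1.29]],[[-613.6,-521.3,-46.4],[0,0,1.29]],[[-613.6,-521.3,-46.4],[0,0,1.29]],[[-613.6,-521.3,-46.4],[0,0,1.29]],[[-613.6,-521.3,-46.4],[0,0,1.29]],[[-613.6,-521.3,-46.4],[0,0,1.29]]])

```text
time: 1.1
tool_pos: [455.3, 117.7, 222.5]
tcp_rot: [-180.0, -0.0, 84.6]
ft_force: [0.9, 0.5, -0.5]
finger_gap: 85.1
grip_force: 0.0
```

>>> jog_arm(rows=[[[-253,169,-17.5],[0,0,0]],[[-253,169,-17.5],[0,0,0]],[[-253,169,-17.5],[0,0,0]],[[-253,169,-17.5],[0,0,0]],[[-253,169,-17.5],[0,0,0]],[[-253,169,-17.5],[0,0,0]],[[-253,169,-17.5],[0,0,0]],[[-253,169,-17.5],[0,0,0]],[[-253,169,-17.5],[0,0,0]],[[-253,169,-17.5],[0,0,0]]])

```text
time: 2.1
tool_pos: [600.0, -146.2, 240.3]
tcp_rot: [180.0, -0.0, 84.9]
ft_force: [-0.7, 0.7, -0.8]
finger_gap: 85.5
grip_force: 0.0
```

```bash
python3 - <<'E'
from h import *
for i in range(3):
    s=r.sense();print(s['tool_pos'],s['tcp_rot'])
a,d,X=snap('wrist','w1.png');np.save('W1.npy',X)
m=(X[...,2]>20)&(X[...,2]<30)&(X[...,0]>530)&(X[...,0]<700)&(X[...,1]<0)&(X[...,1]>-300)
Q=X[m][:,:2].astype(np.float32);print(m.sum(),cv2.minAreaRect(Q),cv2.boxPoints(cv2.minAreaRect(Q)),np.median(X[m][:,2]))
m=(X[...,2]>74)&(X[...,2]<90);Q=X[m];print(len(Q),np.median(Q,0),Q.min(0),Q.max(0))
m=(X[...,2]>6)&(X[...,2]<14)&(X[...,0]>560)&(X[...,0]<680)&(X[...,1]<-40)&(X[...,1]>-270)
n,l,st,c=cv2.connectedComponentsWithStats(m.astype(np.uint8))
for i in range(1,n):
    if st[i,4]>80:
        Q=X[l==i]; print(st[i],cv2.minAreaRect(Q[:,:2].astype(np.float32)),np.median(Q[:,2]))
E
```

```text
[ 599.96496501 -146.23071475  240.25833531] [ 1.79996161e+02 -1.42402336e-02  8.48687637e+01]
[ 599.96496501 -146.23071475  240.25833531] [ 1.79996161e+02 -1.42402336e-02  8.48687637e+01]
[ 599.96496501 -146.23071475  240.25833531] [ 1.79996161e+02 -1.42402336e-02  8.48687637e+01]
5910 ((620.930419921875, -151.4027099609375), (238.29249572753906, 90.51800537109375), 84.76209259033203) [[ 564.9834   -265.91968 ]
 [ 655.1234   -274.1832  ]
 [ 676.87744   -36.885742]
 [ 586.7374    -28.622223]] 25.171307288186824
637 [ 799.19354787 -235.0701814    86.57514477] [ 362.23083301 -569.38095768   74.0441317 ] [816.21729073  25.56653741  89.99877384]
[ 252  111   37   30 1015] ((628.01171875, -102.63206481933594), (42.0348014831543, 51.31170654296875), 84.89102935791016) 9.26150915304953
[ 249  152   38   28 1003] ((620.27490234375, -161.17564392089844), (41.19845962524414, 55.609832763671875), 84.6934585571289) 9.278474428960862
[249 190  36  24 855] ((614.6602783203125, -219.91822814941406), (39.43803024291992, 55.62812042236328), 84.9964828491211) 9.368946019149234
```

View pics/w1.png

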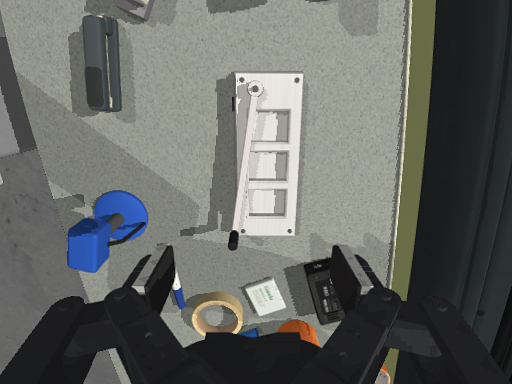

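```bash
python3 - <<'E'
from h import *
X=np.load('W1.npy')
def st(n,m):
    Q=X[m];print(n,len(Q),np.median(Q,0).round(1),np.nanmin(Q,0).round(1),np.nanmax(Q,0).round(1))
z=X[...,2];v,u=np.mgrid[:384,:512]
box=lambda a,b,c,d:(u>=a)&(u<=b)&(v>=c)&(v<=d)
st('post',box(225,243,228,255)&(z>60)); st('posttop',box(225,243,228,255)&(z>76))
st('blue',box(60,150,180,280)&(z>60)); st('bluefoot',box(60,150,180,250)&(z>4)&(z<25)); st('stapler',box(75,125,0,120)&(z>20))
Y=np.load('X.npy');m=(Y[...,2]>110)&(v>128)&(v<146)&(u>215)&(u<245)
print('reader',cv2.minAreaRect(Y[m][:,:2].astype(np.float32)),m.sum())
plan(558.5,-257.5,120,84.87)
E
```

```text
post 124 [ 561.6 -252.1   78.4] [ 554.  -262.2   60.2] [ 567.5 -248.5   81.6]
posttop 73 [ 561.2 -254.4   79.9] [ 554.6 -262.2   76.4] [ 567.5 -249.2   81.6]
blue 2499 [ 385.6 -212.7  120.7] [ 345.9 -259.2   60. ] [ 557.4 -129.2  324.5]
bluefoot 1687 [ 380.4 -215.4   11.9] [ 326.1 -268.3    4. ] [ 416.8 -181.1   24.9]
stapler 2212 [410.5   5.3  43.9] [386.2 -57.2  20. ] [429.6  63.9  48.1]
reader ((710.7301635742188, 100.00418090820312), (40.147396087646484, 58.836151123046875), 1.2526564598083496) 209
shift [-114.6  -31.5  120.4] turn [ 0. -0.  0.]
```

>>> jog_arm(rows=[[[-112.4,-29.2,100],[0,0,0]],[[-112.4,-29.2,120],[0,0,0]],[[-112.4,-29.2,120],[0,0,0]],[[-112.4,-29.2,120],[0,0,0]],[[-112.4,-29.2,150],[0,0,0]],[[-112.4,-29.2,188],[0,0,0]],[[-112.4,-29.2,188],[0,0,0]],[[-112.4,-29.2,188],[0,0,0]]])

```text
time: 2.95
tool_pos: [561.0, -255.8, 52.8]
tcp_rot: [-180.0, -0.0, 84.9]
ft_force: [0.6, -0.2, 0.5]
finger_gap: 85.3
grip_force: 0.0
```

>>> jog_arm(rows=[[[0,0,0],[0,0,0]],[[0,0,0],[0,0,0]],[[0,0,0],[0,0,0]],[[0,0,0],[0,0,0]],[[0,0,0],[0,0,0]],[[0,0,0],[0,0,0]],[[0,0,0],[0,0,0]],[[0,0,0],[0,0,0]],[[0,0,0],[0,0,0]],[[0,0,0],[0,0,0]]], grip=8, force=25)

```text
time: 3.95
tool_pos: [561.0, -256.9, 52.0]
tcp_rot: [-180.0, -0.0, 84.8]
ft_force: [-0.6, 0.1, -0.4]
finger_gap: 8.0
grip_force: 0.0
```

```bash
python3 - <<'E'
from h import *
T=pose();p=T[:3,3];print(p,r.sense()['ft_force'],r.sense()['finger_gap'])
pv=np.array([611.1,-50.1]);d=p[:2]-pv;print(np.hypot(*d))
a0=np.arctan2(d[1],d[0]);sh=np.radians(-95.2);print('angle',sh-a0)
x=T[:2,0];y=T[:2,1]
for a in (np.linspace(0.16,1.05,11)[1:]):
    q=pv+np.hypot(*d)*np.array([np.cos(sh-a),np.sin(sh-a)]);e=q-p[:2];print(round(a,2),q.round(),'shift',(e@x).round(),(e@y).round())
E
```

```text
[ 560.95216606 -256.89414844   52.00742543] [-0.56293308  0.12821112 -0.36800221] 8.027182064851402
212.78774653873498
angle 0.14715151283412187
0.25 [ 540. -251.] shift 4.0 -21.0
0.34 [ 523. -244.] shift 10.0 -39.0
0.43 [ 506. -235.] shift 17.0 -57.0
0.52 [ 490. -225.] shift 25.0 -74.0
0.6 [ 475. -213.] shift 35.0 -90.0
0.69 [ 461. -201.] shift 47.0 -105.0
0.78 [ 448. -187.] shift 60.0 -119.0
0.87 [ 436. -172.] shift 74.0 -132.0
0.96 [ 426. -156.] shift 89.0 -143.0
1.05 [ 418. -139.] shift 105.0 -153.0
```

```bash
python3 - <<'E'
from h import *
a,d,X=snap('wrist','w2.png')
a,d,X=snap('top');v,u=np.mgrid[:384,:512]
m=(X[...,2]>60)&(v>150)&(v<215)&(u>315)&(u<350);print(m.sum(),X[m][::8].round())
E
```

```text
1191 [[ 572. -188.  476.]
 [ 562. -199.  515.]
 [ 566. -220.  502.]
 [ 560. -192.  514.]
 [ 565. -214.  498.]
 [ 557. -185.  517.]
 [ 562. -208.  496.]
 [ 568. -186.  460.]
 [ 555. -194.  516.]
 [ 560. -216.  499.]
 [ 552. -182.  518.]
 [ 558. -205.  495.]
 [ 557. -223.  499.]
 [ 550. -189.  518.]
 [ 556. -212.  494.]
 [ 554. -181.  487.]
 [ 548. -194.  518.]
 [ 553. -219.  496.]
 [ 545. -182.  521.]
 [ 552. -206.  489.]
 [ 551. -224.  494.]
 [ 542. -186.  521.]
 [ 550. -211.  489.]
 [ 540. -173.  522.]
 [ 540. -191.  520.]
 [ 547. -215.  491.]
 [ 537. -174.  524.]
 [ 546. -203.  482.]
 [ 545. -221.  488.]
 [ 534. -176.  527.]
 [ 545. -204.  479.]
 [ 543. -221.  489.]
 [ 532. -177.  523.]
 [ 543. -204.  477.]
 [ 541. -221.  485.]
 [ 530. -174.  526.]
 [ 541. -202.  474.]
 [ 539. -219.  484.]
 [ 528. -172.  525.]
 [ 540. -201.  467.]
 [ 537. -217.  481.]
 [ 525. -167.  528.]
 [ 540. -199.  453.]
 [ 536. -214.  476.]
 [ 522. -162.  528.]
 [ 523. -181.  527.]
 [ 535. -211.  465.]
 [ 532. -226.  483.]
 [ 520. -174.  529.]
 [ 535. -206.  454.]
 [ 531. -221.  475.]
 [ 518. -167.  529.]
 [ 
[... 1334 characters left out ...]
 542.]
 [ 528. -244.  204.]
 [ 517. -253.  281.]
 [ 475. -151.  543.]
 [ 524. -252.  211.]
 [ 473. -147.  544.]
 [ 522. -244.  202.]
 [ 470. -145.  545.]
 [ 526. -254.  149.]
 [ 468. -145.  544.]
 [ 517. -249.  192.]
 [ 466. -149.  544.]
 [ 513. -255.  196.]
 [ 512. -242.  179.]
 [ 462. -143.  543.]
 [ 508. -250.  186.]
 [ 507. -241.  167.]
 [ 457. -140.  549.]
 [ 502. -256.  188.]
 [ 499. -250.  187.]
 [ 450. -139.  550.]
 [ 433. -144.  552.]
 [ 428. -139.  551.]
 [ 426. -139.  553.]
 [ 426. -156.  553.]
 [ 424. -151.  556.]
 [ 422. -143.  552.]
 [ 422. -160.  554.]
 [ 420. -149.  555.]
 [ 420. -167.  553.]
 [ 418. -151.  557.]
 [ 418. -168.  556.]
 [ 415. -149.  557.]
 [ 416. -166.  557.]]
```

View pics/w2.png

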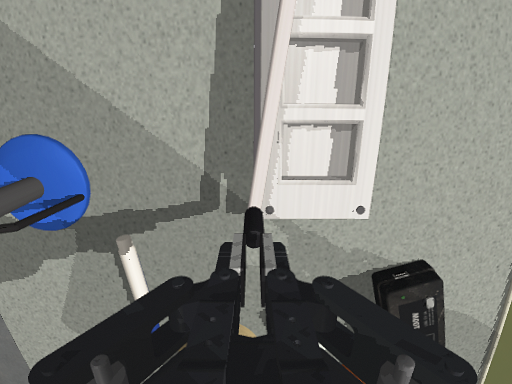

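```bash
python3 - <<'E'
from h import *
print(pose()[:3,3],r.sense()['joint_pos'])
a,d,X=snap('wrist')
for v in range(196,300,6): print(v,X[v,250:260:4].round(0).tolist())
E
```

```text
[ 560.9597529  -256.89499319   52.02364339] [-2.93637617e+01  1.61471980e+01  9.05850490e+01 -3.28545549e-03
  7.32712574e+01 -2.41491170e+01]
196 [[560.0, -242.0, 39.0], [563.0, -242.0, 39.0], [566.0, -242.0, 40.0]]
202 [[559.0, -246.0, 39.0], [562.0, -246.0, 40.0], [565.0, -247.0, 38.0]]
208 [[559.0, -249.0, 45.0], [562.0, -249.0, 46.0], [565.0, -250.0, 44.0]]
214 [[559.0, -249.0, 55.0], [562.0, -249.0, 55.0], [565.0, -250.0, 54.0]]
220 [[559.0, -249.0, 65.0], [562.0, -250.0, 65.0], [565.0, -250.0, 65.0]]
226 [[559.0, -249.0, 74.0], [562.0, -249.0, 74.0], [564.0, -250.0, 73.0]]
232 [[559.0, -250.0, 81.0], [562.0, -250.0, 81.0], [564.0, -251.0, 79.0]]
238 [[559.0, -255.0, 80.0], [561.0, -255.0, 80.0], [564.0, -255.0, 80.0]]
244 [[559.0, -259.0, 80.0], [561.0, -258.0, 81.0], [564.0, -259.0, 80.0]]
250 [[553.0, -310.0, 0.0], [557.0, -311.0, -1.0], [561.0, -311.0, -1.0]]
256 [[552.0, -317.0, 0.0], [556.0, -318.0, -1.0], [560.0, -318.0, 0.0]]
262 [[552.0, -324.0, -1.0], [555.0, -324.0, -1.0], [559.0, -325.0, -1.0]]
268 [[551.0, -330.0, 0.0], [555.0, -332.0, -2.0], [559.0, -332.0, -1.0]]
274 [[550.0, -338.0, -0.0], [554.0, -338.0, -1.0], [558.0, -338.0, -0.0]]
280 [[550.0, -345.0, 0.0], [554.0, -345.0, -0.0], [558.0, -346.0, -0.0]]
286 [[549.0, -353.0, -1.0], [553.0, -352.0, -0.0], [557.0, -353.0, -0.0]]
292 [[548.0, -360.0, -0.0], [552.0, -361.0, -2.0], [556.0, -360.0, -0.0]]
298 [[548.0, -367.0, -0.0], [552.0, -368.0, -1.0], [556.0, -368.0, -1.0]]
```

>>> jog_arm(rows=[[[0,0,0],[0,0,0]],[[0,0,0],[0,0,0]],[[0,0,0],[0,0,0]],[[0,0,0],[0,0,0]]], grip=0, force=25)

```text
time: 4.5
tool_pos: [561.0, -256.9, 52.1]
tcp_rot: [-180.0, -0.0, 84.8]
ft_force: [0.6, -0.9, -0.9]
finger_gap: 0.2
grip_force: 0.0
```

```bash
python3 - <<'E'
from h import *
s=r.sense();print(s['finger_gap'],s['grip_force'],s['ft_force'])
a,d,X=snap('wrist'); c=a[150:384,130:390];cv2.imwrite('pics/w3.png',cv2.resize(c,None,fx=2.5,fy=2.5))
E
```

```text
0.24441673466494895 0.0 [ 0.55200512 -0.88553326 -0.93199855]
```

View pics/w3.png

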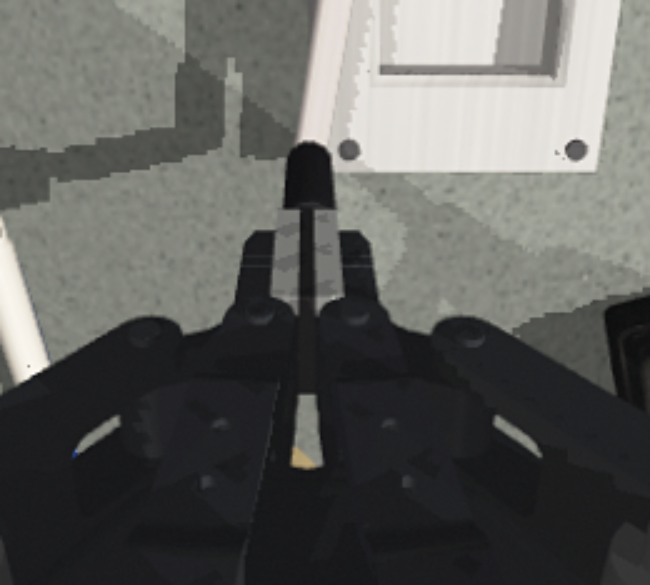

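```bash
python3 - <<'E'
from h import *
T=pose();a,d,X=snap('wrist')
L=(X-T[:3,3])@T[:3,:3]
for v in range(214,320,6): print(v,[(L[v,u].round(0)).tolist() for u in (246,250,253,257,261)])
E
```

```text
214 [[5.0, -5.0, 2.0], [8.0, -2.0, -4.0], [8.0, -0.0, -5.0], [7.0, 2.0, -2.0], [6.0, 5.0, 1.0]]
220 [[6.0, -5.0, -9.0], [8.0, -2.0, -14.0], [7.0, -0.0, -12.0], [7.0, 2.0, -13.0], [5.0, 5.0, -9.0]]
226 [[6.0, -5.0, -18.0], [7.0, -2.0, -22.0], [8.0, -0.0, -23.0], [7.0, 2.0, -22.0], [6.0, 5.0, -19.0]]
232 [[5.0, -5.0, -26.0], [6.0, -2.0, -28.0], [7.0, -0.0, -29.0], [6.0, 2.0, -28.0], [6.0, 5.0, -27.0]]
238 [[13.0, -4.0, -47.0], [12.0, -2.0, -47.0], [12.0, -0.0, -46.0], [12.0, 2.0, -47.0], [12.0, 4.0, -47.0]]
244 [[12.0, -4.0, -53.0], [12.0, -2.0, -52.0], [12.0, -0.0, -53.0], [12.0, 2.0, -52.0], [12.0, 4.0, -53.0]]
250 [[12.0, -4.0, -59.0], [12.0, -2.0, -58.0], [12.0, -0.0, -59.0], [11.0, 2.0, -58.0], [12.0, 4.0, -59.0]]
256 [[12.0, -4.0, -64.0], [12.0, -2.0, -64.0], [11.0, -0.0, -63.0], [13.0, 1.0, -65.0], [12.0, 3.0, -65.0]]
262 [[12.0, -4.0, -69.0], [11.0, -2.0, -69.0], [12.0, -0.0, -70.0], [12.0, 1.0, -70.0], [12.0, 3.0, -69.0]]
268 [[12.0, -4.0, -74.0], [11.0, -2.0, -74.0], [11.0, -0.0, -73.0], [13.0, 1.0, -75.0], [12.0, 3.0, -75.0]]
274 [[13.0, -3.0, -80.0], [9.0, -2.0, -74.0], [9.0, -0.0, -74.0], [9.0, 1.0, -75.0], [13.0, 3.0, -80.0]]
280 [[13.0, -3.0, -84.0], [5.0, -2.0, -74.0], [5.0, -0.0, -74.0], [8.0, 1.0, -78.0], [13.0, 3.0, -84.0]]
286 [[13.0, -3.0, -88.0], [2.0, -2.0, -74.0], [2.0, -0.0, -74.0], [7.0, 1.0, -81.0], [13.0, 3.0, -88.0]]
292 [[11.0, -3.0, -89.0], [-2.0, -2.0, -74.0], [-2.0, -0.0, -74.0], [6.0, 1.0, -83.0], [13.0, 3.0, -92.0]]
298 [[5.0, -3.0, -85.0], [-5.0, -2.0, -74.0], [-4.0, -0.0, -75.0], [2.0, 1.0, -82.0], [13.0, 3.0, -95.0]]
304 [[1.0, -3.0, -85.0], [-8.0, -2.0, -74.0], [-8.0, -0.0, -74.0], [-0.0, 1.0, -83.0], [11.0, 3.0, -96.0]]
310 [[-2.0, -3.0, -86.0], [-126.0, -3.0, 51.0], [-127.0, -0.0, 52.0], [-3.0, 1.0, -84.0], [-2.0, 3.0, -85.0]]
316 [[-5.0, -3.0, -85.0], [-135.0, -3.0, 53.0], [-135.0, -0.0, 52.0], [-8.0, 1.0, -82.0], [-5.0, 3.0, -86.0]]
```

>>> jog_arm(rows=[[[0,0,0],[0,0,0]],[[0,0,0],[0,0,0]],[[0,0,0],[0,0,0]],[[0,0,0],[0,0,0]],[[0,0,0],[0,0,0]],[[0,0,10],[0,0,0]],[[0,0,20],[0,0,0]],[[0,0,30],[0,0,0]],[[0,0,35],[0,0,0]],[[0,0,35],[0,0,0]]], grip=45)

```text
time: 5.6
tool_pos: [559.8, -256.2, 15.2]
tcp_rot: [-179.8, -0.1, 84.8]
ft_force: [-1.0, 1.1, -0.3]
finger_gap: 45.3
grip_force: 0.0
```

>>> jog_arm(rows=[[[0,0,0],[0,0,0]],[[0,0,0],[0,0,0]],[[0,0,0],[0,0,0]],[[0,0,0],[0,0,0]],[[0,0,0],[0,0,0]],[[0,0,0],[0,0,0]]], grip=0, force=25)

```text
time: 6.2
tool_pos: [561.4, -257.2, 17.7]
tcp_rot: [179.9, 0.0, 84.8]
ft_force: [1.5, 0.3, 3.6]
finger_gap: 13.0
grip_force: 24.6
```

```bash
python3 - <<'E'
from h import *
T=pose();a,d,X=snap('wrist');s=r.sense();print(T[:3,3],s['finger_gap'],s['grip_force'],s['ft_force'])
L=(X-T[:3,3])@T[:3,:3]
for v in range(202,260,6): print(v,[(L[v,u].round(0)).tolist() for u in (236,240,244,253,261,265,269)])
E
```

```text
[ 561.44927727 -257.15349526   17.694961  ] 13.040284724541888 24.672729671001434 [-0.35936311 -1.07833061  2.9811043 ]
202 [[8.0, -13.0, 18.0], [8.0, -10.0, 18.0], [8.0, -7.0, 20.0], [24.0, -0.0, -22.0], [24.0, 5.0, -22.0], [23.0, 7.0, -20.0], [18.0, 10.0, -7.0]]
208 [[3.0, -14.0, 19.0], [4.0, -10.0, 17.0], [3.0, -7.0, 19.0], [20.0, -0.0, -22.0], [19.0, 5.0, -21.0], [14.0, 8.0, -8.0], [14.0, 10.0, -8.0]]
214 [[-2.0, -14.0, 18.0], [-2.0, -11.0, 19.0], [-2.0, -7.0, 18.0], [15.0, -0.0, -21.0], [16.0, 5.0, -22.0], [9.0, 8.0, -7.0], [9.0, 10.0, -8.0]]
220 [[-7.0, -14.0, 19.0], [-7.0, -11.0, 18.0], [-7.0, -7.0, 19.0], [11.0, -0.0, -21.0], [11.0, 5.0, -20.0], [5.0, 8.0, -8.0], [5.0, 11.0, -8.0]]
226 [[-13.0, -14.0, 19.0], [-12.0, -11.0, 18.0], [-12.0, -7.0, 19.0], [9.0, -0.0, -24.0], [7.0, 5.0, -21.0], [0.0, 8.0, -8.0], [1.0, 11.0, -10.0]]
232 [[-17.0, -14.0, 18.0], [-17.0, -11.0, 18.0], [6.0, -6.0, -28.0], [8.0, -0.0, -31.0], [6.0, 5.0, -27.0], [-4.0, 8.0, -8.0], [-4.0, 11.0, -9.0]]
238 [[12.0, -10.0, -46.0], [12.0, -7.0, -46.0], [6.0, -6.0, -35.0], [8.0, -0.0, -40.0], [6.0, 4.0, -34.0], [12.0, 6.0, -46.0], [12.0, 8.0, -46.0]]
244 [[12.0, -9.0, -54.0], [11.0, -7.0, -51.0], [7.0, -5.0, -43.0], [8.0, -0.0, -46.0], [6.0, 4.0, -43.0], [12.0, 6.0, -52.0], [12.0, 8.0, -53.0]]
250 [[12.0, -9.0, -59.0], [9.0, -7.0, -54.0], [7.0, -5.0, -50.0], [8.0, -0.0, -51.0], [7.0, 4.0, -50.0], [9.0, 6.0, -54.0], [12.0, 8.0, -59.0]]
256 [[13.0, -9.0, -65.0], [6.0, -7.0, -54.0], [6.0, -5.0, -55.0], [8.0, -0.0, -58.0], [7.0, 4.0, -56.0], [7.0, 6.0, -56.0], [12.0, 7.0, -64.0]]
```

>>> jog_arm(rows=[[[4,-21,0],[0,0,0.1]],[[10,-39,0],[0,0,0.19]],[[17,-57,0],[0,0,0.28]],[[25,-74,0],[0,0,0.37]],[[35,-90,0],[0,0,0.46]],[[47,-105,0],[0,0,0.55]],[[60,-119,0],[0,0,0.64]],[[74,-132,0],[0,0,0.73]],[[89,-143,0],[0,0,0.82]],[[89,-143,0],[0,0,0.82]]])

```text
time: 7.25
tool_pos: [426.4, -154.1, 17.7]
tcp_rot: [180.0, -0.0, 37.7]
ft_force: [0.9, -0.1, 0.8]
finger_gap: 13.1
grip_force: 25.7
```

```bash
python3 - <<'E'
from h import *
s=r.sense();print(s['tool_pos'],s['tcp_rot'],s['finger_gap'],s['grip_force'],s['ft_force'])
E
```

```text
[ 426.42657143 -154.09258128   17.70602185] [ 1.79967504e+02 -3.49874216e-02  3.76959941e+01] 13.117943120370713 25.68718671798706 [ 0.89669769 -0.06643448  0.78124117]
```

>>> jog_arm(rows=[[[0,0,0],[0,0,0]],[[0,0,0],[0,0,0]],[[0,0,0],[0,0,0]],[[0,0,0],[0,0,0]],[[0,0,-40],[0,0,0]],[[0,0,-80],[0,0,0]],[[0,0,-120],[0,0,0]],[[0,0,-172],[0,0,0]],[[0,0,-172],[0,0,0]]], grip=50)

```text
time: 8.15
tool_pos: [430.3, -157.2, 196.7]
tcp_rot: [179.4, -0.3, 37.8]
ft_force: [1.1, -0.8, 0.2]
finger_gap: 50.2
grip_force: 0.0
```

>>> jog_arm(rows=[[[248,-288,0],[0,0,-1.384]],[[248,-288,0],[0,0,-1.384]],[[248,-288,0],[0,0,-1.384]],[[248,-288,0],[0,0,-1.384]],[[248,-288,0],[0,0,-1.384]],[[248,-288,0],[0,0,-1.384]],[[248,-288,0],[0,0,-1.384]],[[248,-288,0],[0,0,-1.384]],[[248,-288,0],[0,0,-1.384]],[[248,-288,0],[0,0,-1.384]]], grip=60)

```text
time: 9.15
tool_pos: [445.6, 225.4, 188.1]
tcp_rot: [-179.9, -0.0, 117.6]
ft_force: [0.9, -0.7, 1.1]
finger_gap: 60.0
grip_force: 0.0
```

```bash
cat >> h.py <<'E'
def cart(X,c,H,rad=60):
    """fit near c: grip square (top H), body top (H-22) -> grip centre, body centre & rect, foot rect"""
    near=np.hypot(X[...,0]-c[0],X[...,1]-c[1])<rad; z=X[...,2]; out={}
    for n,lo,hi in (('grip',H-5,H+5),('body',H-27,H-17),('foot',13,23)):
        m=near&(z>lo)&(z<hi); k,l,st,_=cv2.connectedComponentsWithStats(m.astype(np.uint8))
        if k<2: continue
        l=l==1+st[1:,4].argmax(); Q=X[l][:,:2].astype(np.float32)
        rc=cv2.minAreaRect(Q); out[n]=rc; print(n,len(Q),np.round(rc[0],1),np.round(rc[1],1),'ang',round(rc[2],1),'z',np.median(z[l]).round(1),'mean',Q.mean(0).round(1),'pix',np.argwhere(l).mean(0).round())
    return out
E
python3 - <<'E'
from h import *
print(pose()[:3,3],r.sense()['tcp_rot'])
a,d,X=snap('wrist','w4.png');np.save('W4.npy',X)
cart(X,(447,225),94)
E
```

```text
[445.64866394 225.40464921 188.10636512] [-1.79916800e+02 -7.58591992e-03  1.17561487e+02]
grip 298 [448.7 227.5] [18.3 18.3] ang 64.2 z 93.1 mean [448.4 227.9] pix [182. 256.]
body 768 [449.1 227.3] [37.2 40.9] ang 64.8 z 71.1 mean [447.3 230.6] pix [174. 256.]
foot 162 [445.  220.5] [52.9 39.3] ang 64.8 z 17.0 mean [431.4 211.2] pix [171. 238.]
```

View pics/w4.png

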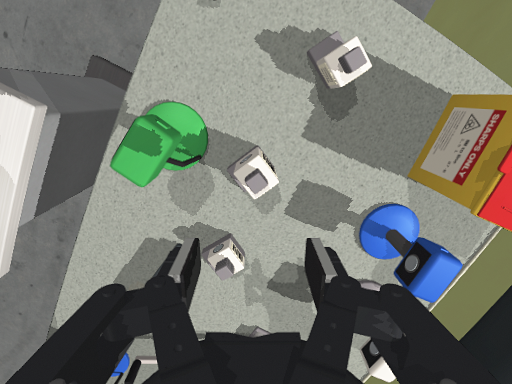

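```bash
python3 - <<'E'
from h import *
a=cv2.imread('pics/w4.png');cv2.imwrite('pics/w5.png',cv2.resize(a[20:300,190:390],None,fx=2.1,fy=2.1,interpolation=cv2.INTER_CUBIC)) if 0 else cv2.imwrite('pics/w5.png',np.hstack([cv2.resize(a[y:y+70,x:x+70],(260,260),interpolation=cv2.INTER_CUBIC) for x,y in ((305,25),(222,138),(192,222))]))
X=np.load('W4.npy');cart(X,(476,375),80);cart(X,(470,88),66)
plan(449,227.5,190,154.8)
E
```

```text
grip 372 [477.3 379.8] [18.4 18. ] ang 62.2 z 79.0 mean [477.  379.5] pix [ 59. 355.]
body 957 [477.5 379.5] [41.5 37.3] ang 61.2 z 57.1 mean [474.5 377. ] pix [ 63. 344.]
foot 557 [470.1 383.6] [39.9 52.5] ang 60.7 z 17.1 mean [455.5 389. ] pix [ 49. 325.]
grip 188 [472.2  92.9] [18.3 17.8] ang 59.9 z 65.2 mean [471.9  93.7] pix [272. 224.]
body 447 [472.1  93.2] [37.4 40.9] ang 58.9 z 43.2 mean [469.7 100.3] pix [259. 226.]
foot 188 [467.8  86.8] [53.  39.5] ang 59.5 z 16.9 mean [459.4  91.2] pix [251. 219.]
shift [ 0.8  4.1 -1.9] turn [-0.001 -0.001 -0.652]
```

View pics/w5.png

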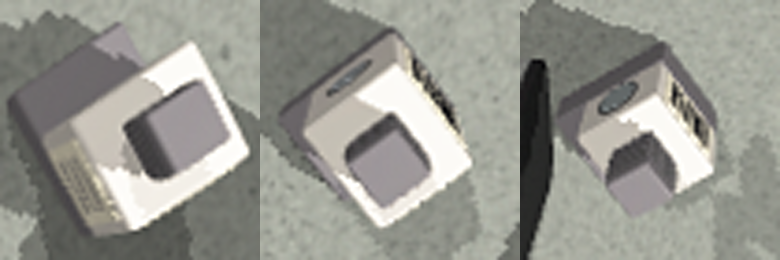

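>>> jog_arm(rows=[[[0.8,4,0],[0,0,-0.15]],[[0.8,4,0],[0,0,-0.3]],[[0.8,4,0],[0,0,-0.45]],[[0.8,4,0],[0,0,-0.6]],[[0.8,4,0],[0,0,-0.652]],[[0.8,4,50],[0,0,-0.652]],[[0.8,4,95],[0,0,-0.652]],[[0.8,4,130],[0,0,-0.652]],[[0.8,4,150],[0,0,-0.652]],[[0.8,4,157],[0,0,-0.652]]])

```text
time: 10.2
tool_pos: [446.9, 225.6, 28.6]
tcp_rot: [-179.8, -0.2, 154.4]
ft_force: [-0.1, -0.1, -0.1]
finger_gap: 59.8
grip_force: 0.0
```

>>> jog_arm(rows=[[[0,0,0],[0,0,0]],[[0,0,0],[0,0,0]],[[0,0,0],[0,0,0]],[[0,0,0],[0,0,0]],[[0,0,0],[0,0,0]],[[0,0,0],[0,0,0]],[[0,0,0],[0,0,0]],[[0,0,0],[0,0,0]],[[0,0,0],[0,0,0]]], grip=5, force=50)

```text
time: 11.1
tool_pos: [451.2, 227.5, 34.3]
tcp_rot: [179.8, 0.2, 154.5]
ft_force: [-0.0, -1.1, 7.1]
finger_gap: 25.7
grip_force: 56.7
```

```bash
python3 - <<'E'
from h import *
T=pose();s=r.sense();print(T[:3,3],s['tcp_rot'],s['finger_gap'],s['grip_force'],s['ft_force'],s['wrist_torque'])
a,d,X=snap('wrist');L=(X-T[:3,3])@T[:3,:3]
for v in range(202,280,6): print(v,[(L[v,u].round(0)).tolist() for u in (236,240,244,253,261,265,269)])
E
```

```text
[451.16085787 227.50321971  34.27128493] [1.79833681e+02 1.64655617e-01 1.54452137e+02] 25.723489176374624 56.6800093324855 [-0.00820855 -1.11667044  7.12172729] [-0.02514428 -0.01850862 -0.00922232]
202 [[21.0, -10.0, -16.0], [21.0, -7.0, -15.0], [21.0, -5.0, -16.0], [22.0, 1.0, -17.0], [23.0, 6.0, -19.0], [22.0, 9.0, -18.0], [21.0, 11.0, -15.0]]
208 [[21.0, -9.0, -26.0], [21.0, -7.0, -26.0], [21.0, -4.0, -25.0], [22.0, 1.0, -26.0], [21.0, 6.0, -26.0], [21.0, 8.0, -26.0], [21.0, 11.0, -26.0]]
214 [[21.0, -9.0, -34.0], [21.0, -6.0, -34.0], [21.0, -4.0, -35.0], [22.0, 1.0, -35.0], [21.0, 6.0, -35.0], [22.0, 8.0, -36.0], [21.0, 10.0, -35.0]]
220 [[19.0, -9.0, -37.0], [19.0, -6.0, -38.0], [19.0, -4.0, -38.0], [19.0, 1.0, -38.0], [19.0, 6.0, -37.0], [18.0, 8.0, -37.0], [19.0, 10.0, -37.0]]
226 [[15.0, -9.0, -38.0], [15.0, -6.0, -38.0], [15.0, -4.0, -37.0], [15.0, 1.0, -37.0], [15.0, 6.0, -38.0], [nan, nan, nan], [15.0, 10.0, -37.0]]
232 [[11.0, -9.0, -38.0], [12.0, -6.0, -38.0], [12.0, -4.0, -38.0], [11.0, 1.0, -38.0], [11.0, 6.0, -37.0], [12.0, 8.0, -39.0], [11.0, 10.0, -37.0]]
238 [[8.
[... 312 characters left out ...]
-0.0, -7.0, -38.0], [10.0, -4.0, -55.0], [11.0, 1.0, -56.0], [10.0, 5.0, -55.0], [10.0, 7.0, -56.0], [9.0, 9.0, -54.0]]
256 [[-5.0, -9.0, -37.0], [-4.0, -7.0, -38.0], [9.0, -3.0, -60.0], [9.0, 1.0, -59.0], [9.0, 5.0, -59.0], [9.0, 7.0, -60.0], [9.0, 9.0, -60.0]]
262 [[-8.0, -9.0, -38.0], [-8.0, -7.0, -38.0], [5.0, -4.0, -59.0], [6.0, 1.0, -59.0], [6.0, 5.0, -59.0], [5.0, 7.0, -58.0], [5.0, 9.0, -58.0]]
268 [[-12.0, -9.0, -38.0], [-12.0, -7.0, -39.0], [2.0, -4.0, -60.0], [2.0, 1.0, -59.0], [2.0, 5.0, -59.0], [2.0, 7.0, -60.0], [2.0, 9.0, -60.0]]
274 [[-17.0, -9.0, -38.0], [-17.0, -7.0, -38.0], [-2.0, -4.0, -59.0], [-1.0, 1.0, -60.0], [-2.0, 5.0, -59.0], [-1.0, 7.0, -60.0], [-1.0, 9.0, -60.0]]
```

```bash
python3 - <<'E'
from h import *
s=r.sense();print(s['finger_gap'],s['grip_force'],s['time'])
a,d,X=snap('wrist'); c=a[150:384,150:370];cv2.imwrite('pics/w6.png',cv2.resize(c,None,fx=2.5,fy=2.5))
E
```

```text
25.387191551854325 56.679546784143895 11.15
```

View pics/w6.png

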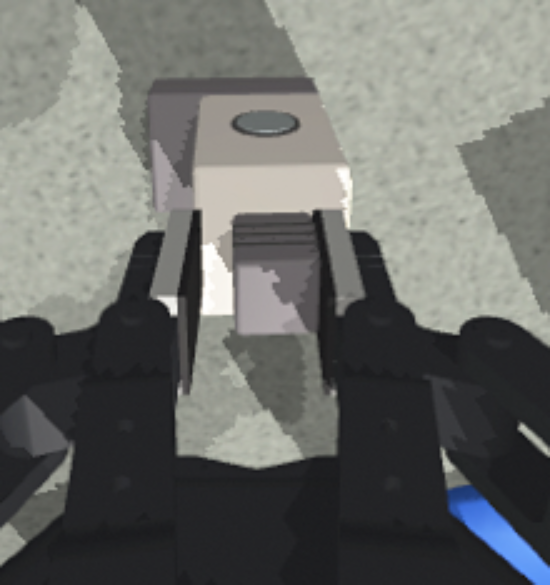

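>>> jog_arm(rows=[[[0,0,0],[0,0,0]],[[0,0,0],[0,0,0]],[[0,0,0],[0,0,0]],[[0,0,0],[0,0,0]],[[0,0,-30],[0,0,0]],[[0,0,-60],[0,0,0]],[[0,0,-60],[0,0,0]],[[0,0,-60],[0,0,0]],[[0,0,-60],[0,0,0]]], grip=60)

```text
time: 12.1
tool_pos: [448.5, 226.6, 90.9]
tcp_rot: [-179.9, -0.1, 154.5]
ft_force: [-0.4, -0.1, -0.4]
finger_gap: 59.6
grip_force: 0.0
```

```bash
python3 - <<'E'
from h import *
T=pose();print(T[:3,3],r.sense()['tcp_rot'],r.sense()['ft_force'])
a,d,X=snap('wrist');cart(X,(450,228),94)
np.save('W6.npy',X)
E
```

```text
[448.49245346 226.5589446   90.91263851] [-1.79928992e+02 -6.81663980e-02  1.54457535e+02] [-0.35266346 -0.08347593 -0.35184813]
grip 600 [449.8 229.4] [17.6 17.8] ang 66.5 z 93.1 mean [449.2 229.7] pix [222. 256.]
body 1433 [449.6 229.8] [36.4 39.6] ang 63.6 z 71.1 mean [445.1 231.7] pix [205. 256.]
foot 602 [445.9 221.9] [51.1 39.3] ang 64.8 z 17.1 mean [435.6 209.9] pix [185. 231.]
```

>>> jog_arm(rows=[[[0.2,3.2,0],[0,0,0]],[[0.2,3.2,30],[0,0,0]],[[0.2,3.2,45],[0,0,0]],[[0.2,3.2,54],[0,0,0]],[[0.2,3.2,54],[0,0,0]],[[0.2,3.2,54],[0,0,0]]])

```text
time: 12.75
tool_pos: [450.6, 229.9, 38.3]
tcp_rot: [-180.0, -0.0, 154.5]
ft_force: [-0.1, 0.3, 0.0]
finger_gap: 60.0
grip_force: 0.0
```

>>> jog_arm(rows=[[[0,0,0],[0,0,0]],[[0,0,0],[0,0,0]],[[0,0,0],[0,0,0]],[[0,0,0],[0,0,0]],[[0,0,0],[0,0,0]],[[0,0,0],[0,0,0]],[[0,0,0],[0,0,0]],[[0,0,0],[0,0,0]],[[0,0,0],[0,0,0]]], grip=5, force=50)

```text
time: 13.65
tool_pos: [451.1, 229.9, 38.9]
tcp_rot: [180.0, 0.1, 154.5]
ft_force: [-0.9, -1.5, 5.9]
finger_gap: 16.9
grip_force: 50.0
```

```bash
cat >> h.py <<'E'
def held():
    """cart held: window-face / top geometry in tool coords"""
    s=r.sense();T=pose();print(T[:3,3].round(1),s['tcp_rot'].round(1),s['finger_gap'].round(1),s['grip_force'].round(1),s['ft_force'].round(1))
    a,d,X=snap('wrist');L=(X-T[:3,3])@T[:3,:3]
    for v in (170,180,190,200,206,212,218,224,230,236): print(v,[L[v,u].round(1).tolist() for u in (232,252,272)])
    return L
E
python3 - <<'E'
from h import *
held()
E
```

```text
Traceback (most recent call last):
  File "h.py", line 32, in held
    s=r.sense();T=pose();print(T[:3,3].round(1),s['tcp_rot'].round(1),s['finger_gap'].round(1),s['grip_force'].round(1),s['ft_force'].round(1))
                                                                      ^^^^^^^^^^^^^^^^^^^^^
AttributeError: 'float' object has no attribute 'round'
```

>>> jog_arm(rows=[[[0,0,-15],[0,0,0]],[[0,0,-60],[0,0,0]],[[0,0,-105],[0,0,0]],[[0,0,-143],[0,0,0]],[[0,0,-143],[0,0,0]]])

```text
time: 14.15
tool_pos: [454.1, 231.4, 189.0]
tcp_rot: [179.5, 0.4, 154.5]
ft_force: [1.6, 0.4, -0.9]
finger_gap: 16.6
grip_force: 49.2
```

>>> jog_arm(rows=[[[-191,-53,-143],[0,0,1.126]],[[-191,-53,0],[0,0,1.126]],[[-191,-53,0],[0,0,1.126]],[[-191,-53,0],[0,0,1.126]],[[-191,-53,0],[0,0,1.126]],[[-191,-53,0],[0,0,1.126]],[[-191,-53,0],[0,0,1.126]],[[-191,-53,0],[0,0,1.126]],[[-191,-53,0],[0,0,1.126]],[[-191,-53,0],[0,0,1.126]]])

```text
time: 15.15
tool_pos: [599.7, 99.7, 180.9]
tcp_rot: [-180.0, -0.0, 90.1]
ft_force: [0.2, 0.6, -1.2]
finger_gap: 16.7
grip_force: 49.3
```

```bash
sed -i "s/s\['finger_gap'\].round(1),s\['grip_force'\].round(1)/round(s['finger_gap'],1),round(s['grip_force'],1)/" h.py
python3 - <<'E'
from h import *
held()
a,d,X=snap('wrist','w7.png');np.save('W7.npy',X)
z=X[...,2]
m=(z>112)&(z<130)&(X[...,0]>670)&(X[...,0]<760)&(X[...,1]>40)&(X[...,1]<160);Q=X[m];print(m.sum(),cv2.minAreaRect(Q[:,:2].astype(np.float32)),np.median(Q,0),Q[:,0].min())
E
```

```text
[599.7  99.7 180.9] [-180.    -0.    90.1] 16.7 49.3 [ 0.2  0.6 -1.2]
170 [[-8.0, -28.4, 182.0], [-7.6, -1.4, 180.3], [-8.0, 25.5, 181.8]]
180 [[-21.9, -28.7, 181.1], [-21.8, -1.5, 180.7], [-21.8, 25.8, 181.0]]
190 [[20.0, -15.6, 12.3], [20.3, -1.0, 11.4], [20.0, 13.7, 12.2]]
200 [[20.0, -14.2, -8.6], [21.1, -0.9, -11.6], [20.2, 12.3, -9.2]]
206 [[20.5, -13.3, -20.6], [20.2, -0.9, -19.8], [20.5, 11.5, -20.7]]
212 [[20.3, -12.6, -29.8], [19.7, -0.9, -28.2], [20.1, 10.9, -29.1]]
218 [[18.1, -12.4, -33.3], [17.2, -0.9, -31.4], [18.0, 10.7, -33.0]]
224 [[13.8, -12.6, -32.3], [14.3, -0.9, -33.3], [13.7, 10.9, -32.2]]
230 [[10.0, -12.7, -32.6], [9.7, -0.9, -31.9], [9.6, 11.0, -31.8]]
236 [[11.9, -11.9, -43.7], [9.6, -0.9, -39.4], [11.6, 10.2, -43.1]]
2583 ((712.3442993164062, 101.8936996459961), (58.66675567626953, 39.99005126953125), 87.41180419921875) [710.45091837 104.31304285 120.71935189] 691.8384147750489
```

View pics/w7.png

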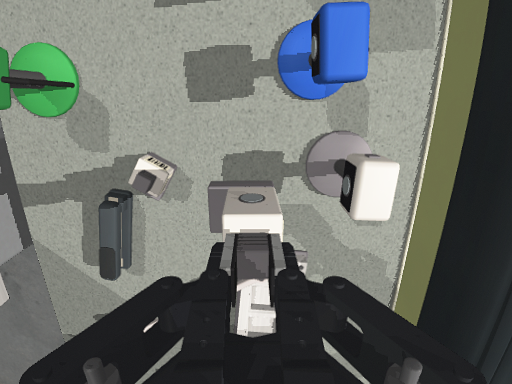

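```bash
python3 - <<'E'
from h import *
X=np.load('W7.npy');z=X[...,2];v,u=np.mgrid[:384,:512]
ok=(X[...,1]>60)&(X[...,1]<145)
m=ok&(z>85)&(z<115)&(X[...,0]>675)&(X[...,0]<700);Q=X[m][:,:2]
vx,vy,x0,y0=cv2.fitLine(Q.astype(np.float32),cv2.DIST_HUBER,0,.01,.01).ravel();print(len(Q),'face dir',np.degrees(np.arctan2(vy,vx)),x0,y0,Q.min(0),Q.max(0))
m=ok&(z>118)&(z<126)&(X[...,0]>685);Q=X[m][:,:2];print(cv2.minAreaRect(Q.astype(np.float32)),Q.mean(0))
m=(z>3)&(z<20)&(X[...,0]>650)&(X[...,0]<765)&(X[...,1]>45)&(X[...,1]<160);Q=X[m][:,:2].astype(np.float32);print('foot',m.sum(),cv2.minEnclosingCircle(Q))
# body top extents in tool frame
T=pose();L=(X-T[:3,3])@T[:3,:3]
m=(L[...,2]>-36)&(L[...,2]<-29)&(abs(L[...,0])<25)&(abs(L[...,1])<30);print('body',L[m].min(0),L[m].max(0))
E
```

```text
678 face dir 87.3507 692.99976 103.97261 [690.61053842  73.4061814 ] [699.9578342  131.07885309]
((754.4619140625, 103.5018081665039), (84.56961822509766, 120.14037322998047), 89.18677520751953) [733.20001395 103.24823526]
foot 2358 ((712.8325805664062, 101.5697250366211), 44.64474105834961)
body [  1.75480529 -19.00999398 -35.87074019] [ 20.7967752   17.66205312 -29.0298564 ]
```

>>> jog_arm(rows=[[[6,23,0],[0,0,1.619]],[[6,23,0],[0,0,1.619]],[[6,23,0],[0,0,1.619]],[[6,23,0],[0,0,1.619]],[[6,23,20],[0,0,1.619]],[[6,23,40],[0,0,1.619]],[[6,23,60],[0,0,1.619]],[[6,23,75],[0,0,1.619]],[[6,23,87.3],[0,0,1.619]],[[6,23,87.3],[0,0,1.619]]])

```text
time: 16.25
tool_pos: [621.1, 105.6, 91.0]
tcp_rot: [180.0, 0.2, 3.7]
ft_force: [-0.7, 0.2, -1.6]
finger_gap: 16.7
grip_force: 49.5
```

```bash
python3 - <<'E'
from h import *
held();plan(622.7,105.8,93.6,-2.65)
E
```

```text
[621.1 105.6  91. ] [180.    0.2   3.7] 16.7 49.5 [-0.7  0.2 -1.6]
170 [[13.0, -21.7, 92.0], [13.3, -1.4, 91.0], [13.2, 18.9, 91.4]]
180 [[2.6, -21.9, 91.6], [2.2, -1.4, 92.9], [2.6, 19.1, 91.4]]
190 [[18.7, -15.9, 11.1], [18.2, -1.3, 12.5], [18.4, 13.3, 11.9]]
200 [[18.1, -14.6, -8.3], [19.1, -1.3, -10.8], [18.6, 11.9, -9.4]]
206 [[18.4, -13.8, -19.6], [19.0, -1.3, -21.2], [18.3, 11.2, -19.4]]
212 [[18.3, -13.1, -29.0], [18.2, -1.3, -28.6], [18.3, 10.5, -29.0]]
218 [[16.1, -13.0, -32.6], [16.1, -1.3, -32.7], [15.8, 10.4, -32.0]]
224 [[12.3, -13.0, -32.8], [12.0, -1.3, -32.1], [12.5, 10.4, -33.1]]
230 [[8.4, -13.1, -32.8], [8.4, -1.3, -32.8], [7.9, 10.6, -31.7]]
236 [[10.4, -12.3, -44.0], [7.6, -1.3, -38.7], [10.2, 9.7, -43.7]]
shift [ 0.9 -0.1 -1.5] turn [0.    0.003 0.102]
```

>>> jog_arm(rows=[[[0,0,0],[0,0,0.111]],[[0,0,0],[0,0,0.111]],[[0,0,0],[0,0,0.111]],[[0,0,0],[0,0,0.111]],[[0,0,0],[0,0,0.111]],[[0,0,0],[0,0,0.111]],[[0,0,0],[0,0,0.111]],[[0,0,0],[0,0,0.111]],[[0,0,0],[0,0,0.111]],[[0,0,0],[0,0,0.111]]])

```text
time: 17.3
tool_pos: [622.9, 105.6, 93.8]
tcp_rot: [180.0, 0.0, -2.4]
ft_force: [1.2, 0.4, -0.4]
finger_gap: 16.7
grip_force: 49.5
```

>>> jog_arm(rows=[[[0,0,0],[0,0,0]],[[0,0,0],[0,0,0]],[[0,0,0],[0,0,0]],[[0,0,0],[0,0,0]],[[0,0,0],[0,0,0]],[[0,0,0],[0,0,0]],[[0,0,0],[0,0,0]]])

```text
time: 18.0
tool_pos: [622.9, 105.6, 93.7]
tcp_rot: [180.0, 0.0, -2.4]
ft_force: [-0.0, 0.8, -1.3]
finger_gap: 16.5
grip_force: 49.5
```

```bash
python3 - <<'E'
from h import *
held();plan(622.7,105.8,93.6,-2.65);plan(624.7,105.7,93.6,87.35)
E
```

```text
[622.9 105.6  93.7] [180.    0.   -2.4] 16.5 49.5 [-0.   0.8 -1.3]
170 [[12.3, -21.7, 94.3], [12.4, -1.3, 94.1], [12.4, 19.1, 93.8]]
180 [[1.8, -22.0, 93.8], [1.4, -1.3, 95.1], [1.8, 19.4, 93.7]]
190 [[18.6, -15.8, 10.9], [18.4, -1.3, 11.6], [18.5, 13.3, 11.1]]
200 [[18.7, -14.4, -10.1], [19.2, -1.2, -11.4], [18.6, 11.9, -9.7]]
206 [[18.3, -13.7, -19.7], [18.4, -1.2, -19.8], [18.4, 11.2, -19.9]]
212 [[18.5, -13.0, -29.5], [18.4, -1.2, -29.5], [18.6, 10.5, -30.0]]
218 [[16.3, -12.8, -33.4], [16.1, -1.2, -32.9], [15.8, 10.4, -32.3]]
224 [[12.4, -12.9, -33.1], [12.5, -1.2, -33.3], [11.9, 10.5, -32.2]]
230 [[8.0, -13.1, -32.1], [8.5, -1.2, -33.3], [8.1, 10.6, -32.5]]
236 [[10.0, -12.3, -43.5], [7.1, -1.2, -38.0], [10.1, 9.8, -43.7]]
shift [-0.2 -0.2  0.1] turn [-0.     0.     0.005]
shift [ 1.8 -0.1  0.1] turn [-0.     0.    -1.566]
```

>>> jog_arm(rows=[[[1.8,0,0],[0,0,-0.14]],[[1.8,0,0],[0,0,-0.28]],[[1.8,0,0],[0,0,-0.42]],[[1.8,0,0],[0,0,-0.56]],[[1.8,0,0],[0,0,-0.7]],[[1.8,0,0],[0,0,-0.84]],[[1.8,0,0],[0,0,-0.98]],[[1.8,0,0],[0,0,-1.12]],[[1.8,0,0],[0,0,-1.26]],[[1.8,0,0],[0,0,-1.4]]])

```text
time: 19.05
tool_pos: [624.8, 105.5, 93.8]
tcp_rot: [180.0, 0.0, 78.2]
ft_force: [-0.1, 0.3, -1.6]
finger_gap: 16.9
grip_force: 49.5
```

>>> jog_arm(rows=[[[0,0,0],[0,0,-0.12]],[[0,0,0],[0,0,-0.166]],[[0,0,0],[0,0,-0.166]],[[0,0,0],[0,0,-0.166]],[[0,0,0],[0,0,-0.166]],[[0,0,0],[0,0,-0.166]],[[0,0,0],[0,0,-0.166]],[[0,0,0],[0,0,-0.166]],[[0,0,0],[0,0,-0.166]],[[0,0,0],[0,0,-0.166]]])

```text
time: 20.05
tool_pos: [624.8, 105.5, 93.8]
tcp_rot: [-180.0, -0.0, 87.4]
ft_force: [-0.1, 0.2, -1.6]
finger_gap: 16.7
grip_force: 49.5
```

>>> jog_arm(rows=[[[0,0,0],[0,0,0]],[[0,0,0],[0,0,0]],[[0,0,0],[0,0,0]],[[0,0,0],[0,0,0]],[[0,0,0],[0,0,0]],[[0,0,0],[0,0,0]],[[0,0,0],[0,0,0]],[[0,0,0],[0,0,0]]])

```text
time: 20.85
tool_pos: [624.8, 105.5, 93.8]
tcp_rot: [180.0, 0.0, 87.4]
ft_force: [0.8, 0.3, -0.3]
finger_gap: 17.0
grip_force: 49.5
```

>>> jog_arm(rows=[[[0,-2,0],[0,0,-0.14]],[[0,-2,0],[0,0,-0.28]],[[0,-2,0],[0,0,-0.42]],[[0,-2,0],[0,0,-0.56]],[[0,-2,0],[0,0,-0.7]],[[0,-2,0],[0,0,-0.84]],[[0,-2,0],[0,0,-0.98]],[[0,-2,0],[0,0,-1.12]],[[0,-2,0],[0,0,-1.26]],[[0,-2,0],[0,0,-1.4]]])

```text
time: 21.85
tool_pos: [622.8, 105.6, 93.8]
tcp_rot: [180.0, 0.0, 167.9]
ft_force: [-0.4, 0.3, -1.8]
finger_gap: 16.8
grip_force: 49.5
```

>>> jog_arm(rows=[[[0,0,0],[0,0,-0.12]],[[0,0,0],[0,0,-0.171]],[[0,0,0],[0,0,-0.171]],[[0,0,0],[0,0,-0.171]],[[0,0,0],[0,0,-0.171]],[[0,0,0],[0,0,-0.171]],[[0,0,0],[0,0,-0.171]],[[0,0,0],[0,0,-0.171]],[[0,0,0],[0,0,-0.171]],[[0,0,0],[0,0,-0.171]]])

```text
time: 22.85
tool_pos: [622.8, 105.6, 93.7]
tcp_rot: [180.0, -0.0, 177.4]
ft_force: [-0.3, 0.8, -1.1]
finger_gap: 16.5
grip_force: 49.5
```

>>> jog_arm(rows=[[[0,0,0],[0,0,0]],[[0,0,0],[0,0,0]],[[0,0,0],[0,0,0]],[[0,0,0],[0,0,0]],[[0,0,0],[0,0,0]],[[0,0,0],[0,0,0]],[[0,0,0],[0,0,0]],[[0,0,0],[0,0,0]]])

```text
time: 23.65
tool_pos: [622.8, 105.6, 93.7]
tcp_rot: [-180.0, -0.0, 177.4]
ft_force: [-0.0, 0.2, -2.1]
finger_gap: 16.8
grip_force: 49.5
```

```bash
python3 - <<'E'
from h import *
held();c,s=np.cos(np.radians(-5.2)),np.sin(np.radians(-5.2))
for p in ((8,50),(8,-8),(8,-66)): print(620.9+c*p[0]-s*p[1],-151.4+s*p[0]+c*p[1])
plan(607.5,-100,170,84.8)
plan(622.9-1.1,-216,170,84.8)
E
```

```text
[622.8 105.6  93.7] [-180.    -0.   177.4] 16.8 49.5 [-0.   0.2 -2.1]
170 [[14.0, -19.9, 95.2], [14.1, 0.6, 94.7], [14.3, 21.0, 93.8]]
180 [[3.6, -20.0, 94.2], [20.2, 0.7, 37.2], [3.2, 21.4, 95.4]]
190 [[20.2, -13.8, 11.2], [20.1, 0.8, 11.4], [nan, nan, nan]]
200 [[19.9, -12.4, -9.1], [20.9, 0.8, -11.8], [19.9, 14.0, -9.1]]
206 [[19.9, -11.6, -19.8], [19.8, 0.8, -19.5], [19.8, 13.3, -19.5]]
212 [[19.5, -11.0, -28.3], [20.3, 0.8, -30.2], [20.0, 12.6, -29.6]]
218 [[17.6, -10.8, -32.8], [17.0, 0.8, -31.5], [17.6, 12.4, -32.8]]
224 [[13.8, -10.9, -33.0], [13.5, 0.8, -32.2], [13.3, 12.6, -31.9]]
230 [[9.9, -11.0, -33.0], [9.8, 0.8, -32.7], [9.6, 12.7, -32.4]]
236 [[11.9, -10.1, -44.3], [9.2, 0.8, -39.1], [11.5, 11.9, -43.4]]
633.3987041988167 -102.33084071078373
628.1420145473455 -160.09213583051002
622.8853248958743 -217.8534309502363
shift [   5.8 -206.1  -76.2] turn [-0.     0.     1.616]
shift [ -13.8 -321.3  -76.2] turn [-0.     0.     1.616]
```

```bash
python3 - <<'E'
from h import *
print(r.camera_params('wrist')['tool_from_camera'][:,3]);plan(623.5,-218.3,160,84.8)
E
```

```text
[  83.16166509    1.12010493 -179.43779516    1.        ]
shift [ -15.6 -323.6  -66.2] turn [-0.     0.     1.616]
```

>>> jog_arm(rows=[[[-30,-30,-45],[0,0,0.1]],[[-15.6,-323.6,-66.2],[0,0,1.616]],[[-15.6,-323.6,-66.2],[0,0,1.616]],[[-15.6,-323.6,-66.2],[0,0,1.616]],[[-15.6,-323.6,-66.2],[0,0,1.616]],[[-15.6,-323.6,-66.2],[0,0,1.616]],[[-15.6,-323.6,-66.2],[0,0,1.616]],[[-15.6,-323.6,-66.2],[0,0,1.616]],[[-15.6,-323.6,-66.2],[0,0,1.616]],[[-15.6,-323.6,-66.2],[0,0,1.616]]])

```text
time: 24.7
tool_pos: [623.3, -219.2, 159.9]
tcp_rot: [-180.0, -0.0, 93.9]
ft_force: [-0.1, 0.4, -1.9]
finger_gap: 16.7
grip_force: 49.5
```

```bash
python3 - <<'E'
from h import *
plan(623.5,-218.3,160,84.8)
E
```

```text
shift [ 0.9  0.3 -0.1] turn [-0.    -0.     0.158]
```

>>> jog_arm(rows=[[[0.9,0.3,20],[0,0,0.1]],[[0.9,0.3,50],[0,0,0.158]],[[0.9,0.3,50],[0,0,0.158]],[[0.9,0.3,50],[0,0,0.158]],[[0.9,0.3,50],[0,0,0.158]]])

```text
time: 25.2
tool_pos: [624.7, -217.8, 111.9]
tcp_rot: [179.9, 0.0, 85.3]
ft_force: [-0.7, 0.3, -0.9]
finger_gap: 17.0
grip_force: 49.5
```

```bash
cat >> h.py <<'E'
def fit(k):
    """station & held cart in the same wrist picture; prints the tool shift needed for pocket k"""
    T=pose();a,d,X=snap('wrist');z=X[...,2]
    c0=np.array([620.9,-151.4]);yw=np.radians(-5.2);U=np.array([[np.cos(yw),np.sin(yw)],[-np.sin(yw),np.cos(yw)]])
    S=(X[...,:2]-c0)@U.T
    # block top edges: x-edges and y-edges from the top-face pixels
    m=(z>21)&(z<30)&(abs(S[...,0])<50)&(abs(S[...,1])<128)
    lo,hi=[],[]
    for y in range(-110,111,4):
        q=S[...,0][m&(abs(S[...,1]-y)<2)]
        if len(q)>8: hi.append((y,q.max())); lo.append((y,q.min()))
    hi=np.array(hi);print('+x edge',np.median(hi[:,1]).round(1),'slope',np.polyfit(hi[:,0],hi[:,1],1).round(4))
    lo=np.array(lo);print('-x edge',np.median(lo[:,1]).round(1))
    q=S[...,1][m&(abs(S[...,0]-40)<5)];print('y ends',q.min().round(1),q.max().round(1))
    m=(z>6)&(z<14)&(abs(S[...,0])<32)&(abs(S[...,1])<100)
    for n,yy in ((1,50),(2,-8),(3,-66)):
        q=S[m&(abs(S[...,1]-yy)<26)]
        if len(q)>50: print('pocket',n,len(q),np.percentile(q,[1,99],axis=0).round(1).tolist())
    return T,X,S
def cartin(T,X,H,top):
    L=(X-T[:3,3])@T[:3,:3]
    m=(abs(L[...,2]+33)<3.5)&(L[...,0]>1)&(L[...,0]<25)&(abs(L[...,1])<30);print('body y',np.percentile(L[m][:,1],[1,99]).round(1))
    m=(L[...,2]>-25)&(L[...,2]<10)&(L[...,0]>5)&(L[...,0]<30)&(abs(L[...,1])<14);print('face x',np.median(L[m][:,0]).round(1))
E
python3 - <<'E'
from h import *
print(pose()[:3,3],r.sense()['tcp_rot'])
T,X,S=fit(3);cartin(T,X,94,0)
E
```

```text
[ 624.70707975 -217.84984269  111.90094117] [1.79876223e+02 4.47161788e-02 8.53286049e+01]
+x edge 44.6 slope [1.30000e-03 4.45532e+01]
-x edge -45.0
y ends -119.5 99.5
pocket 1 3033 [[-28.3, 29.4], [27.4, 72.4]]
pocket 2 2531 [[-28.2, -29.7], [27.8, 13.0]]
pocket 3 892 [[-28.2, -65.1], [27.6, -47.3]]
body y [-18.6  16.9]
face x 20.3
```

```bash
python3 - <<'E'
from h import *
T,X,S=fit(3);cartin(T,X,94,0);print(T[:3,3],r.sense()['tcp_rot'])
plan(622.7+.85,-217.9-.3,50.5,84.8)
E
```

```text
+x edge 44.6 slope [1.30000e-03 4.45706e+01]
-x edge -45.0
y ends -120.7 99.4
pocket 1 3019 [[-28.3, 29.4], [27.5, 72.5]]
pocket 2 2534 [[-28.1, -29.7], [27.9, 13.5]]
pocket 3 907 [[-28.0, -65.3], [27.8, -46.8]]
body y [-18.5  16.8]
face x 20.3
[ 624.96360936 -217.9316956   112.23396308] [1.79829350e+02 5.97670280e-02 8.52978923e+01]
shift [-0.3 -1.6 61.7] turn [0.003 0.001 0.009]
```

>>> jog_arm(rows=[[[0,0,15],[0,0,0]],[[0,0,30],[0,0,0]],[[0,0,32],[0,0,0]],[[0,0,32],[0,0,0]],[[0,0,32],[0,0,0]],[[0,0,32],[0,0,0]]])

```text
time: 25.9
tool_pos: [624.2, -217.6, 78.6]
tcp_rot: [179.9, 0.0, 85.2]
ft_force: [-0.0, -0.8, -0.6]
finger_gap: 16.7
grip_force: 49.5
```

```bash
python3 - <<'E'
from h import *
T,X,S=fit(3);cartin(T,X,94,0);print(T[:3,3],r.sense()['tcp_rot'])
plan(622.7+.85,-217.9-.3,48.6,84.8)
E
```

```text
+x edge 44.7 slope [1.20000e-03 4.47106e+01]
-x edge -45.1
y ends -112.5 89.7
pocket 1 3927 [[-28.0, 29.3], [27.5, 72.3]]
pocket 2 3248 [[-28.2, -29.6], [27.8, 13.5]]
pocket 3 496 [[-28.2, -55.2], [27.7, -47.0]]
body y [-18.6  16.8]
face x 20.3
[ 624.21778048 -217.61869179   78.61743572] [1.79939072e+02 1.92709338e-02 8.52446634e+01]
shift [-0.6 -0.7 30.1] turn [0.001 0.    0.008]
```

>>> jog_arm(rows=[[[-0.5,-0.7,0],[0,0,0.008]],[[-0.5,-0.7,4],[0,0,0.008]],[[-0.5,-0.7,8],[0,0,0.008]],[[-0.5,-0.7,12],[0,0,0.008]],[[-0.5,-0.7,15],[0,0,0.008]],[[-0.5,-0.7,18],[0,0,0.008]],[[-0.5,-0.7,21],[0,0,0.008]],[[-0.5,-0.7,24],[0,0,0.008]],[[-0.5,-0.7,24],[0,0,0.008]]])

```text
time: 26.85
tool_pos: [622.8, -217.7, 53.4]
tcp_rot: [-180.0, -0.0, 84.8]
ft_force: [0.1, -0.2, -1.3]
finger_gap: 16.8
grip_force: 49.5
```

```bash
python3 - <<'E'
from h import *
T,X,S=fit(3);cartin(T,X,94,0);print(T[:3,3],r.sense()['tcp_rot'],r.sense()['ft_force'],r.sense()['wrist_torque'])
E
```

```text
+x edge 44.8 slope [9.00000e-04 4.48133e+01]
-x edge -45.1
y ends -111.7 82.1
pocket 1 4881 [[-27.9, 29.4], [27.6, 72.1]]
pocket 2 3999 [[-28.1, -29.7], [27.9, 13.2]]
pocket 3 90 [[-28.1, -60.1], [28.0, -47.1]]
body y [-18.6  16.8]
face x 20.2
[ 622.78529883 -217.71983316   53.35994142] [-1.79976741e+02 -7.64955312e-03  8.47848983e+01] [-0.17500367 -0.20616189 -1.32060158] [-0.00693823  0.03233343 -0.00302796]
```

>>> jog_arm(rows=[[[0,0,2],[0,0,0]],[[0,0,4],[0,0,0]],[[0,0,4.6],[0,0,0]],[[0,0,4.6],[0,0,0]],[[0,0,4.6],[0,0,0]]])

```text
time: 27.4
tool_pos: [623.0, -217.9, 49.4]
tcp_rot: [180.0, 0.0, 84.8]
ft_force: [-0.1, -0.8, -0.9]
finger_gap: 16.7
grip_force: 49.5
```

>>> jog_arm(rows=[[[0,0,0],[0,0,0]],[[0,0,0],[0,0,0]],[[0,0,0],[0,0,0]],[[0,0,0],[0,0,0]],[[0,0,0],[0,0,0]],[[0,0,-30],[0,0,0]],[[0,0,-75],[0,0,0]],[[0,0,-120],[0,0,0]],[[0,0,-140],[0,0,0]],[[0,0,-140],[0,0,0]]], grip=60)

```text
time: 28.4
tool_pos: [625.7, -219.0, 195.3]
tcp_rot: [179.5, 0.2, 84.8]
ft_force: [0.6, -0.1, -0.3]
finger_gap: 60.4
grip_force: 0.0
```

```bash
python3 - <<'E'
from h import *
a,d,X=snap('wrist');print(pose()[:3,3]);cart(X,(622.9,-217.9),104);cart
plan(477.3,379.5,190,120)
E
```

```text
[ 624.42774565 -218.46840862  192.17322243]
grip 302 [ 620.6 -216.9] [17.6 17.7] ang 84.4 z 103.1 mean [ 620.8 -216.8] pix [182. 248.]
body 788 [ 621.2 -217.1] [39.6 36.2] ang 83.7 z 81.2 mean [ 621.4 -214.2] pix [174. 248.]
foot 97 [ 618.  -178.5] [11.1 58.5] ang 79.2 z 21.0 mean [ 616.1 -180.2] pix [136. 242.]
shift [ 5.821e+02 -2.009e+02  4.000e-01] turn [ 0.004  0.003 -0.615]
```

>>> jog_arm(rows=[[[582,-199.5,0],[0,0,0.415]],[[582,-199.5,0],[0,0,0.415]],[[582,-199.5,0],[0,0,0.415]],[[582,-199.5,0],[0,0,0.415]],[[582,-199.5,0],[0,0,0.415]],[[582,-199.5,0],[0,0,0.415]],[[582,-199.5,0],[0,0,0.415]],[[582,-199.5,0],[0,0,0.415]],[[582,-199.5,0],[0,0,0.415]],[[582,-199.5,0],[0,0,0.415]]])

```text
time: 29.45
tool_pos: [502.7, 269.3, 187.3]
tcp_rot: [-179.9, 0.1, 61.0]
ft_force: [2.1, -0.2, 0.3]
finger_gap: 59.7
grip_force: 0.0
```

```bash
python3 - <<'E'
from h import *
plan(477.3,379.5,190,61)
E
```

```text
shift [ 84.1 -75.6  -2.8] turn [-0.002  0.002  0.   ]
```

>>> jog_arm(rows=[[[40,-38,-2],[0,0,0]],[[84,-75.6,-2],[0,0,0]],[[84,-75.6,-2],[0,0,0]],[[84,-75.6,-2],[0,0,0]],[[84,-75.6,-2],[0,0,0]]])

```text
time: 29.95
tool_pos: [478.7, 377.0, 189.8]
tcp_rot: [-180.0, 0.2, 61.0]
ft_force: [0.1, -0.0, 0.4]
finger_gap: 60.1
grip_force: 0.0
```

```bash
python3 - <<'E'
from h import *
print(pose()[:3,3],r.sense()['tcp_rot'])
a,d,X=snap('wrist','w8.png');cart(X,(477.3,379.5),80)
plan(477.3,379.5,24,61)
E
```

```text
[478.71105133 376.95769567 189.76845764] [-1.79965366e+02  1.50981293e-01  6.10278282e+01]
grip 261 [477.7 380.8] [17.3 17.5] ang 61.4 z 79.3 mean [478.2 380.9] pix [175. 251.]
body 740 [477.7 379.7] [41.  36.5] ang 61.3 z 57.2 mean [479.3 382.2] pix [169. 252.]
foot 345 [470.6 384.8] [39. 51.] ang 61.1 z 17.2 mean [457.6 394.7] pix [161. 233.]
shift [  2.1  -3.  166.2] turn [-0.     0.002 -0.001]
```

>>> jog_arm(rows=[[[0.8,0,45],[0,0,0.004]],[[0.8,0,90],[0,0,0.004]],[[0.8,0,130],[0,0,0.004]],[[0.8,0,150],[0,0,0.004]],[[0.8,0,160],[0,0,0.004]],[[0.8,0,164],[0,0,0.004]],[[0.8,0,164],[0,0,0.004]],[[0.8,0,164],[0,0,0.004]]])

```text
time: 30.8
tool_pos: [481.0, 379.2, 29.3]
tcp_rot: [179.9, -0.2, 60.8]
ft_force: [0.2, -0.1, -0.2]
finger_gap: 60.0
grip_force: 0.0
```

```bash
python3 - <<'E'
from h import *
s=r.sense();print(s['tool_pos'],s['tcp_rot'],s['ft_force'])
T=pose();a,d,X=snap('wrist');L=(X-T[:3,3])@T[:3,:3]
cart(X,(477.7,380.3),80);plan(477.7,380.3,25,61)
E
```

```text
[480.95651511 379.20604358  29.34547625] [ 1.79918477e+02 -1.51170925e-01  6.07527912e+01] [ 0.17662072 -0.08014254 -0.1729911 ]
grip 1019 [477.8 380.8] [18.6 17.6] ang 61.5 z 79.3 mean [478.4 381.5] pix [259. 248.]
body 2270 [478.2 380.5] [40.3 36.6] ang 61.6 z 57.3 mean [481.2 385.3] pix [232. 250.]
foot 990 [470.9 384.7] [39.6 51.9] ang 61.6 z 17.3 mean [462.  396.7] pix [207. 221.]
shift [-0.7 -3.2  4.3] turn [ 0.001 -0.003 -0.004]
```

>>> jog_arm(rows=[[[0,0,0],[0,0,0]],[[0,0,0],[0,0,0]],[[0,0,0],[0,0,0]],[[0,0,0],[0,0,0]]])

```text
time: 31.25
tool_pos: [479.5, 378.8, 27.5]
tcp_rot: [180.0, -0.0, 60.8]
ft_force: [-0.1, -0.6, 0.8]
finger_gap: 60.0
grip_force: 0.0
```

```bash
python3 - <<'E'
from h import *
plan(478,380.6,25,61); print(pose()[:3,3])
E
```

```text
shift [ 0.8 -2.2  2.5] turn [ 0.    -0.    -0.004]
[479.51954139 378.83129679  27.51602793]
```

>>> jog_arm(rows=[[[0.8,-2,1],[0,0,0]],[[0.8,-2,1.8],[0,0,0]],[[0.8,-2,1.8],[0,0,0]]])

```text
time: 31.55
tool_pos: [477.9, 380.4, 25.2]
tcp_rot: [-180.0, 0.0, 60.8]
ft_force: [-0.5, 0.7, 1.0]
finger_gap: 60.0
grip_force: 0.0
```

>>> jog_arm(rows=[[[0,0,0],[0,0,0]],[[0,0,0],[0,0,0]],[[0,0,0],[0,0,0]],[[0,0,0],[0,0,0]],[[0,0,0],[0,0,0]],[[0,0,0],[0,0,0]],[[0,0,0],[0,0,0]],[[0,0,0],[0,0,0]],[[0,0,0],[0,0,0]]], grip=5, force=50)

```text
time: 32.45
tool_pos: [478.3, 380.4, 25.6]
tcp_rot: [180.0, -0.0, 60.8]
ft_force: [0.0, 0.4, 1.4]
finger_gap: 16.6
grip_force: 51.4
```

```bash
python3 - <<'E'
from h import *
s=r.sense();print(s['tool_pos'],s['tcp_rot'],s['ft_force'],s['finger_gap'],s['grip_force'])
T=pose();a,d,X=snap('wrist');cartin(T,X,0,0)
plan(600,105,150,61)
E
```

```text
[478.26966654 380.390286    25.64168764] [ 1.79992691e+02 -6.62899450e-03  6.07787790e+01] [0.00437114 0.3766192  1.41464203] 16.627155651985056 51.36583685874939
body y [-18.4  16.6]
face x 19.7
shift [-181.   240.7 -124.3] turn [ 0.    -0.    -0.004]
```

>>> jog_arm(rows=[[[0,0,-20],[0,0,0]],[[0,0,-65],[0,0,0]],[[0,0,-110],[0,0,0]],[[0,0,-135],[0,0,0]],[[0,0,-135],[0,0,0]]])

```text
time: 33.0
tool_pos: [480.7, 382.2, 166.3]
tcp_rot: [179.8, -0.4, 60.8]
ft_force: [-0.0, 0.6, -0.5]
finger_gap: 16.0
grip_force: 51.2
```

>>> jog_arm(rows=[[[-169,260,0],[0,0,1.107]],[[-169,260,0],[0,0,1.107]],[[-169,260,0],[0,0,1.107]],[[-169,260,0],[0,0,1.107]],[[-169,260,0],[0,0,1.107]],[[-169,260,0],[0,0,1.107]],[[-169,260,0],[0,0,1.107]],[[-169,260,0],[0,0,1.107]],[[-169,260,35],[0,0,1.107]],[[-169,260,73],[0,0,1.107]]])

```text
time: 34.0
tool_pos: [623.4, 105.7, 87.0]
tcp_rot: [-180.0, -0.1, -2.7]
ft_force: [0.6, 0.0, -1.3]
finger_gap: 16.5
grip_force: 51.2
```

>>> jog_arm(rows=[[[0,0,0],[0,0,0]],[[0,0,0],[0,0,0]],[[0,0,0],[0,0,0]],[[0,0,0],[0,0,0]]])

```text
time: 34.4
tool_pos: [624.3, 106.2, 90.2]
tcp_rot: [-180.0, -0.2, -2.6]
ft_force: [-0.1, -0.7, -0.9]
finger_gap: 16.7
grip_force: 51.2
```

```bash
python3 - <<'E'
from h import *
T=pose();a,d,X=snap('wrist');cartin(T,X,0,0);L=(X-T[:3,3])@T[:3,:3]
print(T[:3,3],r.sense()['finger_gap'],L[[190,200,210],252].round(1).tolist())
plan(622.7,105.8,87.5,-2.65)
E
```

```text
body y [-18.4  16.7]
face x 18.3
[624.25831512 106.21545508  90.20428026] 16.76418728183756 [[18.2, -1.2, 12.2], [19.4, -1.2, -11.8], [18.3, -1.2, -26.2]]
shift [-1.4  0.5  2.5] turn [-0.    -0.004  0.   ]
```

>>> jog_arm(rows=[[[-0.7,0.3,1],[0,0,0]],[[-0.7,0.3,1],[0,0,0]],[[-0.7,0.3,1],[0,0,0]],[[-0.7,0.3,1],[0,0,0]],[[-0.7,0.3,1],[0,0,0]],[[-0.7,0.3,1],[0,0,0]],[[-0.7,0.3,1],[0,0,0]],[[-0.7,0.3,1],[0,0,0]],[[-0.7,0.3,1],[0,0,0]],[[-0.7,0.3,1],[0,0,0]]])

```text
time: 35.45
tool_pos: [621.9, 105.7, 86.5]
tcp_rot: [180.0, 0.0, -2.6]
ft_force: [-0.1, -0.4, -1.0]
finger_gap: 16.9
grip_force: 51.2
```

>>> jog_arm(rows=[[[0,0,0],[0,0,0]],[[0,0,0],[0,0,0]],[[0,0,0],[0,0,0]],[[0,0,0],[0,0,0]],[[0,0,0],[0,0,0]],[[0,0,0],[0,0,0]],[[0,0,0],[0,0,0]],[[0,0,0],[0,0,0]],[[0,0,0],[0,0,0]],[[0,0,0],[0,0,0]]])

```text
time: 36.45
tool_pos: [621.9, 105.7, 86.6]
tcp_rot: [180.0, 0.0, -2.6]
ft_force: [-1.2, -0.0, -0.8]
finger_gap: 16.7
grip_force: 51.2
```

```bash
python3 - <<'E'
from h import *
plan(622.7,105.8,87.5,-2.65);plan(624.7,105.7,87.5,87.35)
E
```

```text
shift [ 0.8 -0.1 -0.9] turn [0. 0. 0.]
shift [ 2.8 -0.1 -0.9] turn [-0.     0.    -1.571]
```

>>> jog_arm(rows=[[[2.8,0,-0.9],[0,0,-0.14]],[[2.8,0,-0.9],[0,0,-0.28]],[[2.8,0,-0.9],[0,0,-0.42]],[[2.8,0,-0.9],[0,0,-0.56]],[[2.8,0,-0.9],[0,0,-0.7]],[[2.8,0,-0.9],[0,0,-0.84]],[[2.8,0,-0.9],[0,0,-0.98]],[[2.8,0,-0.9],[0,0,-1.12]],[[2.8,0,-0.9],[0,0,-1.26]],[[2.8,0,-0.9],[0,0,-1.4]]])

```text
time: 37.45
tool_pos: [624.7, 105.6, 87.4]
tcp_rot: [-180.0, 0.0, 77.9]
ft_force: [0.1, -0.5, -1.4]
finger_gap: 16.8
grip_force: 51.1
```

>>> jog_arm(rows=[[[0,0,0],[0,0,-0.12]],[[0,0,0],[0,0,-0.171]],[[0,0,0],[0,0,-0.171]],[[0,0,0],[0,0,-0.171]],[[0,0,0],[0,0,-0.171]],[[0,0,0],[0,0,-0.171]],[[0,0,0],[0,0,-0.171]],[[0,0,0],[0,0,-0.171]],[[0,0,0],[0,0,-0.171]],[[0,0,0],[0,0,-0.171]]])

```text
time: 38.45
tool_pos: [624.6, 105.6, 87.4]
tcp_rot: [-180.0, 0.0, 87.4]
ft_force: [-0.8, 0.9, -1.1]
finger_gap: 16.8
grip_force: 51.1
```

>>> jog_arm(rows=[[[0,0,0],[0,0,0]],[[0,0,0],[0,0,0]],[[0,0,0],[0,0,0]],[[0,0,0],[0,0,0]],[[0,0,0],[0,0,0]],[[0,0,0],[0,0,0]],[[0,0,0],[0,0,0]],[[0,0,0],[0,0,0]]])

```text
time: 39.25
tool_pos: [624.7, 105.6, 87.5]
tcp_rot: [-180.0, 0.0, 87.4]
ft_force: [0.1, -0.5, -1.6]
finger_gap: 16.6
grip_force: 51.1
```

>>> jog_arm(rows=[[[0,-2,0],[0,0,-0.14]],[[0,-2,0],[0,0,-0.28]],[[0,-2,0],[0,0,-0.42]],[[0,-2,0],[0,0,-0.56]],[[0,-2,0],[0,0,-0.7]],[[0,-2,0],[0,0,-0.84]],[[0,-2,0],[0,0,-0.98]],[[0,-2,0],[0,0,-1.12]],[[0,-2,0],[0,0,-1.26]],[[0,-2,0],[0,0,-1.4]]])

```text
time: 40.25
tool_pos: [622.7, 105.6, 87.4]
tcp_rot: [-180.0, -0.0, 167.9]
ft_force: [0.8, 0.2, -1.5]
finger_gap: 16.8
grip_force: 51.1
```

>>> jog_arm(rows=[[[0,0,0],[0,0,-0.12]],[[0,0,0],[0,0,-0.171]],[[0,0,0],[0,0,-0.171]],[[0,0,0],[0,0,-0.171]],[[0,0,0],[0,0,-0.171]],[[0,0,0],[0,0,-0.171]],[[0,0,0],[0,0,-0.171]],[[0,0,0],[0,0,-0.171]],[[0,0,0],[0,0,-0.171]],[[0,0,0],[0,0,-0.171]]])

```text
time: 41.25
tool_pos: [622.7, 105.6, 87.5]
tcp_rot: [-180.0, 0.0, 177.4]
ft_force: [0.1, 0.1, -0.2]
finger_gap: 16.6
grip_force: 51.1
```

>>> jog_arm(rows=[[[0,0,0],[0,0,0]],[[0,0,0],[0,0,0]],[[0,0,0],[0,0,0]],[[0,0,0],[0,0,0]],[[0,0,0],[0,0,0]],[[0,0,0],[0,0,0]],[[0,0,0],[0,0,0]],[[0,0,0],[0,0,0]]])

```text
time: 42.05
tool_pos: [622.7, 105.7, 87.5]
tcp_rot: [180.0, 0.0, 177.4]
ft_force: [-0.2, -0.2, -0.4]
finger_gap: 17.0
grip_force: 51.1
```

```bash
python3 - <<'E'
from h import *
plan(622.7,105.8,87.5,177.35);plan(628.8,-160.3,150,84.8)
E
```

```text
shift [ 0.   0.1 -0. ] turn [0. 0. 0.]
shift [ -18.3 -265.4  -62.5] turn [0.    0.    1.616]
```

>>> jog_arm(rows=[[[-30,-30,-45],[0,0,0.14]],[[-18,-264.5,-62.5],[0,0,1.616]],[[-18,-264.5,-62.5],[0,0,1.616]],[[-18,-264.5,-62.5],[0,0,1.616]],[[-18,-264.5,-62.5],[0,0,1.616]],[[-18,-264.5,-62.5],[0,0,1.616]],[[-18,-264.5,-62.5],[0,0,1.616]],[[-18,-264.5,-62.5],[0,0,1.616]],[[-18,-264.5,-62.5],[0,0,1.616]],[[-18,-264.5,-62.5],[0,0,1.616]]])

```text
time: 43.05
tool_pos: [628.4, -159.7, 149.9]
tcp_rot: [-180.0, -0.0, 91.6]
ft_force: [-0.3, 0.5, -0.2]
finger_gap: 16.7
grip_force: 51.2
```

>>> jog_arm(rows=[[[0,0,0],[0,0,0.116]],[[0,0,30],[0,0,0.116]],[[0,0,60],[0,0,0.116]],[[0,0,80],[0,0,0.116]],[[0,0,80],[0,0,0.116]],[[0,0,80],[0,0,0.116]],[[0,0,80],[0,0,0.116]],[[0,0,80],[0,0,0.116]]])

```text
time: 43.85
tool_pos: [629.9, -159.9, 72.2]
tcp_rot: [179.8, 0.0, 85.4]
ft_force: [0.8, 0.9, -0.8]
finger_gap: 16.8
grip_force: 51.1
```

```bash
python3 - <<'E'
from h import *
T,X,S=fit(2);cartin(T,X,94,0);print(T[:3,3],r.sense()['tcp_rot'])
plan(628.3,-159.6,35.5,84.8)
E
```

```text
+x edge 44.7 slope [ 0.3679 25.6782]
-x edge -45.1
y ends -49.8 119.7
pocket 1 3414 [[-28.1, 28.2], [27.9, 71.1]]
pocket 2 702 [[-27.8, -0.1], [27.8, 10.8]]
body y [-18.2  17. ]
face x 20.1
[ 629.91866542 -159.86811525   72.1661683 ] [1.79841207e+02 4.08049470e-02 8.53577075e+01]
shift [ 0.1 -1.5 36.4] turn [0.003 0.001 0.01 ]
```

>>> jog_arm(rows=[[[0,0,0],[0,0,0.004]],[[0,0,0],[0,0,0.004]],[[0,0,5],[0,0,0.004]],[[0,0,10],[0,0,0.004]],[[0,0,14],[0,0,0.004]],[[0,0,18],[0,0,0.004]],[[0,0,22],[0,0,0.004]],[[0,0,26],[0,0,0.004]],[[0,0,28],[0,0,0.004]],[[0,0,28],[0,0,0.004]]])

```text
time: 44.9
tool_pos: [628.2, -159.3, 41.4]
tcp_rot: [-180.0, -0.0, 85.1]
ft_force: [0.4, 0.9, 0.4]
finger_gap: 16.9
grip_force: 51.2
```

```bash
python3 - <<'E'
from h import *
s=r.sense();print(s['tool_pos'],s['tcp_rot'],s['ft_force'],s['wrist_torque'])
plan(628.3,-159.6,35.5,84.8)
E
```

```text
[ 628.22051254 -159.26452341   41.43180125] [-1.79956599e+02 -1.07479404e-02  8.51284129e+01] [0.39874244 0.85907443 0.35986767] [ 0.01365496  0.02754347 -0.03552321]
shift [-0.3  0.1  5.9] turn [-0.001 -0.     0.006]
```

In the pocket without contact; I'll lower it the rest of the way, release, and go to the short cartridge.

>>> jog_arm(rows=[[[-0.3,0,2],[0,0,0.006]],[[-0.3,0,4],[0,0,0.006]],[[-0.3,0,5.7],[0,0,0.006]],[[-0.3,0,5.7],[0,0,0.006]],[[-0.3,0,5.7],[0,0,0.006]]])

```text
time: 45.4
tool_pos: [628.5, -159.6, 36.2]
tcp_rot: [-180.0, -0.0, 84.8]
ft_force: [0.5, 1.0, -1.1]
finger_gap: 16.6
grip_force: 51.2
```

>>> jog_arm(rows=[[[0,0,0],[0,0,0]],[[0,0,0],[0,0,0]],[[0,0,0],[0,0,0]],[[0,0,0],[0,0,0]],[[0,0,0],[0,0,0]],[[0,0,-30],[0,0,0]],[[0,0,-75],[0,0,0]],[[0,0,-120],[0,0,0]],[[0,0,-145],[0,0,0]],[[0,0,-145],[0,0,0]]], grip=60)

```text
time: 46.4
tool_pos: [631.6, -160.7, 187.9]
tcp_rot: [179.5, 0.1, 84.8]
ft_force: [0.3, -0.0, 0.8]
finger_gap: 60.0
grip_force: 0.0
```

```bash
python3 - <<'E'
from h import *
a,d,X=snap('wrist');print(pose()[:3,3]);cart(X,(628,-160),90,40)
plan(472.1,93.1,185,149)
E
```

```text
[ 630.27140577 -160.27196292  184.59259986]
grip 284 [ 628.1 -159.5] [18.3 17. ] ang 84.9 z 89.2 mean [ 628.2 -158.7] pix [180. 249.]
body 774 [ 628.4 -160.1] [41.1 36. ] ang 86.0 z 67.2 mean [ 628.9 -156.7] pix [173. 249.]
foot 80 [ 624.2 -138.5] [ 3.2 54.3] ang 84.3 z 19.9 mean [ 621.9 -138.4] pix [150. 243.]
shift [ 237.9 -180.5   -1.7] turn [ 0.004  0.004 -1.121]
```

>>> jog_arm(rows=[[[237.5,-178.7,0],[0,0,-1.121]],[[237.5,-178.7,0],[0,0,-1.121]],[[237.5,-178.7,0],[0,0,-1.121]],[[237.5,-178.7,0],[0,0,-1.121]],[[237.5,-178.7,0],[0,0,-1.121]],[[237.5,-178.7,0],[0,0,-1.121]],[[237.5,-178.7,0],[0,0,-1.121]],[[237.5,-178.7,0],[0,0,-1.121]],[[237.5,-178.7,0],[0,0,-1.121]],[[237.5,-178.7,0],[0,0,-1.121]]])

```text
time: 47.45
tool_pos: [471.5, 92.9, 180.0]
tcp_rot: [-179.9, -0.1, 148.9]
ft_force: [0.4, 0.2, 0.5]
finger_gap: 60.3
grip_force: 0.0
```

>>> jog_arm(rows=[[[0,0,40],[0,0,0]],[[0,0,70],[0,0,0]],[[0,0,70],[0,0,0]],[[0,0,70],[0,0,0]],[[0,0,70],[0,0,0]],[[0,0,70],[0,0,0]],[[0,0,70],[0,0,0]]])

```text
time: 48.15
tool_pos: [473.2, 93.2, 112.8]
tcp_rot: [179.9, 0.1, 149.0]
ft_force: [-1.5, -0.3, 0.2]
finger_gap: 59.9
grip_force: 0.0
```

```bash
python3 - <<'E'
from h import *
print(pose()[:3,3],r.sense()['tcp_rot'])
a,d,X=snap('wrist','w9.png');o=cart(X,(472,93),66)
plan(*o['grip'][0],11.5,149)
E
```

```text
[473.2109598   93.15808976 112.81264743] [1.79914904e+02 1.15386940e-01 1.48998437e+02]
grip 413 [472.1  93.1] [17.8 18. ] ang 59.3 z 65.0 mean [471.7  93.4] pix [197. 251.]
body 1030 [472.8  92.9] [36.3 41.3] ang 59.9 z 43.1 mean [468.9  95.4] pix [186. 251.]
foot 572 [467.7  86.3] [52. 40.] ang 61.1 z 17.1 mean [457.3  74.6] pix [179. 229.]
shift [  0.9  -0.6 101. ] turn [ 0.001  0.002 -0.   ]
```

>>> jog_arm(rows=[[[0.3,0,40],[0,0,-0.012]],[[0.3,0,75],[0,0,-0.012]],[[0.3,0,92],[0,0,-0.012]],[[0.3,0,99.5],[0,0,-0.012]],[[0.3,0,99.5],[0,0,-0.012]],[[0.3,0,99.5],[0,0,-0.012]],[[0.3,0,99.5],[0,0,-0.012]],[[0.3,0,99.5],[0,0,-0.012]]])

```text
time: 49.0
tool_pos: [473.0, 93.4, 13.1]
tcp_rot: [179.9, 0.1, 149.7]
ft_force: [-0.7, -0.3, 0.7]
finger_gap: 59.8
grip_force: 0.0
```

```bash
python3 - <<'E'
from h import *
print(r.sense()['ft_force'])
a,d,X=snap('wrist');o=cart(X,(472,93),66)
plan(*o['grip'][0],11.5,149.8)
E
```

```text
[-0.69705245 -0.26118692  0.6756605 ]
grip 1038 [472.3  92.8] [17.6 18.7] ang 60.0 z 65.1 mean [471.3  93.5] pix [261. 250.]
body 2318 [472.2  93.4] [36.8 40.4] ang 60.1 z 43.1 mean [467.3  96.4] pix [233. 251.]
foot 1246 [468.  86.] [51.8 40.5] ang 59.8 z 17.2 mean [456.5  77.1] pix [216. 220.]
shift [ 0.2 -0.7  1.3] turn [ 0.001  0.002 -0.002]
```

>>> jog_arm(rows=[[[0,0,0],[0,0,0]],[[0,0,0],[0,0,0]],[[0,0,0],[0,0,0]],[[0,0,0],[0,0,0]],[[0,0,0],[0,0,0]],[[0,0,0],[0,0,0]],[[0,0,0],[0,0,0]],[[0,0,0],[0,0,0]],[[0,0,0],[0,0,0]],[[0,0,0],[0,0,0]]], grip=5, force=50)

```text
time: 50.05
tool_pos: [472.0, 93.1, 12.0]
tcp_rot: [-180.0, 0.0, 149.7]
ft_force: [-1.6, -3.0, 5.8]
finger_gap: 16.6
grip_force: 49.7
```

```bash
python3 - <<'E'
from h import *
s=r.sense();z=s['tool_pos'][2];print(s['tool_pos'],s['tcp_rot'],s['ft_force'],s['finger_gap'])
T=pose();a,d,X=snap('wrist');cartin(T,X,0,0)
plan(622.7,105.8,100-31+z,-2.65)
E
```

```text
[471.99523397  93.13357364  11.96255461] [-1.79995901e+02  1.37377594e-02  1.49704793e+02] [-1.62715778 -3.01968154  5.79362262] 16.595377086517615
body y [-17.1  17.9]
face x 19.4
shift [-123.7   87.   -69. ] turn [0.    0.    2.659]
```

>>> jog_arm(rows=[[[0,0,-15],[0,0,0]],[[0,0,-55],[0,0,0]],[[0,0,-100],[0,0,0]],[[0,0,-130],[0,0,0]],[[0,0,-130],[0,0,0]]])

```text
time: 50.6
tool_pos: [475.2, 93.8, 146.9]
tcp_rot: [179.7, 0.4, 149.7]
ft_force: [0.6, 0.4, -2.0]
finger_gap: 16.6
grip_force: 49.1
```

>>> jog_arm(rows=[[[-20,15,0],[0,0,0.14]],[[-50,35,0],[0,0,0.28]],[[-80,56,0],[0,0,0.42]],[[-110,77,0],[0,0,0.56]],[[-123.7,87,0],[0,0,0.7]],[[-123.7,87,0],[0,0,0.84]],[[-123.7,87,0],[0,0,0.98]],[[-123.7,87,0],[0,0,1.12]],[[-123.7,87,0],[0,0,1.26]],[[-123.7,87,0],[0,0,1.4]]])

```text
time: 51.6
tool_pos: [621.6, 106.1, 139.4]
tcp_rot: [-179.8, 0.1, 69.2]
ft_force: [0.6, -0.3, -1.0]
finger_gap: 16.7
grip_force: 49.5
```

>>> jog_arm(rows=[[[0,0,0],[0,0,0.14]],[[0,0,0],[0,0,0.28]],[[0,0,0],[0,0,0.42]],[[0,0,0],[0,0,0.56]],[[0,0,10],[0,0,0.7]],[[0,0,25],[0,0,0.84]],[[0,0,40],[0,0,0.98]],[[0,0,52],[0,0,1.12]],[[0,0,61],[0,0,1.24]],[[0,0,61],[0,0,1.259]]])

```text
time: 52.6
tool_pos: [620.0, 105.9, 76.7]
tcp_rot: [180.0, 0.3, -2.8]
ft_force: [-0.2, 0.1, -1.4]
finger_gap: 16.9
grip_force: 49.5
```

>>> jog_arm(rows=[[[0,0,0],[0,0,0]],[[0,0,0],[0,0,0]],[[0,0,0],[0,0,0]],[[0,0,0],[0,0,0]],[[0,0,0],[0,0,0]]])

```text
time: 53.1
tool_pos: [622.8, 106.0, 81.2]
tcp_rot: [-180.0, -0.0, -2.6]
ft_force: [-0.9, 1.1, -1.0]
finger_gap: 17.0
grip_force: 49.5
```

```bash
python3 - <<'E'
from h import *
plan(622.7,105.8,81,-2.65);print(r.sense()['finger_gap'])
T=pose();a,d,X=snap('wrist');cartin(T,X,0,0)
E
```

```text
shift [-0.1  0.2  0.2] turn [-0.    -0.001  0.001]
17.001343620929795
body y [-18.6  16.4]
face x 17.4
```

Square at the spot; hold, then bar code and label.

>>> jog_arm(rows=[[[0,0,0],[0,0,0]],[[0,0,0],[0,0,0]],[[0,0,0],[0,0,0]],[[0,0,0],[0,0,0]],[[0,0,0],[0,0,0]],[[0,0,0],[0,0,0]],[[0,0,0],[0,0,0]],[[0,0,0],[0,0,0]],[[0,0,0],[0,0,0]],[[0,0,0],[0,0,0]]])

```text
time: 54.15
tool_pos: [622.6, 105.9, 80.8]
tcp_rot: [180.0, 0.0, -2.6]
ft_force: [0.1, 0.1, -1.5]
finger_gap: 16.4
grip_force: 49.5
```

>>> jog_arm(rows=[[[0,0,0],[0,0,0]],[[0,0,0],[0,0,0]],[[0,0,0],[0,0,0]],[[0,0,0],[0,0,0]],[[0,0,0],[0,0,0]],[[0,0,0],[0,0,0]],[[0,0,0],[0,0,0]]])

```text
time: 54.85
tool_pos: [622.6, 105.9, 80.8]
tcp_rot: [180.0, 0.0, -2.6]
ft_force: [-0.2, 0.3, -1.8]
finger_gap: 16.6
grip_force: 49.5
```

>>> jog_arm(rows=[[[2,0,0],[0,0,-0.14]],[[2,0,0],[0,0,-0.28]],[[2,0,0],[0,0,-0.42]],[[2,0,0],[0,0,-0.56]],[[2,0,0],[0,0,-0.7]],[[2,0,0],[0,0,-0.84]],[[2,0,0],[0,0,-0.98]],[[2,0,0],[0,0,-1.12]],[[2,0,0],[0,0,-1.26]],[[2,0,0],[0,0,-1.4]]])

```text
time: 55.85
tool_pos: [624.6, 105.8, 80.8]
tcp_rot: [180.0, -0.0, 77.9]
ft_force: [-0.2, -0.1, -1.6]
finger_gap: 17.0
grip_force: 49.5
```

>>> jog_arm(rows=[[[0,0,0],[0,0,-0.12]],[[0,0,0],[0,0,-0.171]],[[0,0,0],[0,0,-0.171]],[[0,0,0],[0,0,-0.171]],[[0,0,0],[0,0,-0.171]],[[0,0,0],[0,0,-0.171]],[[0,0,0],[0,0,-0.171]],[[0,0,0],[0,0,-0.171]],[[0,0,0],[0,0,-0.171]],[[0,0,0],[0,0,-0.171]]])

```text
time: 56.85
tool_pos: [624.6, 105.8, 80.8]
tcp_rot: [180.0, -0.0, 87.4]
ft_force: [0.2, 0.4, -2.1]
finger_gap: 16.6
grip_force: 49.5
```

>>> jog_arm(rows=[[[0,0,0],[0,0,0]],[[0,0,0],[0,0,0]],[[0,0,0],[0,0,0]],[[0,0,0],[0,0,0]],[[0,0,0],[0,0,0]],[[0,0,0],[0,0,0]],[[0,0,0],[0,0,0]],[[0,0,0],[0,0,0]]])

```text
time: 57.65
tool_pos: [624.6, 105.8, 80.8]
tcp_rot: [-180.0, 0.0, 87.4]
ft_force: [0.2, 0.2, -1.3]
finger_gap: 16.4
grip_force: 49.5
```

>>> jog_arm(rows=[[[0,-2,0],[0,0,-0.14]],[[0,-2,0],[0,0,-0.28]],[[0,-2,0],[0,0,-0.42]],[[0,-2,0],[0,0,-0.56]],[[0,-2,0],[0,0,-0.7]],[[0,-2,0],[0,0,-0.84]],[[0,-2,0],[0,0,-0.98]],[[0,-2,0],[0,0,-1.12]],[[0,-2,0],[0,0,-1.26]],[[0,-2,0],[0,0,-1.4]]])

```text
time: 58.65
tool_pos: [622.6, 105.9, 80.7]
tcp_rot: [-180.0, -0.0, 167.9]
ft_force: [-0.6, 0.7, -1.1]
finger_gap: 17.0
grip_force: 49.5
```

>>> jog_arm(rows=[[[0,0,0],[0,0,-0.12]],[[0,0,0],[0,0,-0.171]],[[0,0,0],[0,0,-0.171]],[[0,0,0],[0,0,-0.171]],[[0,0,0],[0,0,-0.171]],[[0,0,0],[0,0,-0.171]],[[0,0,0],[0,0,-0.171]],[[0,0,0],[0,0,-0.171]],[[0,0,0],[0,0,-0.171]],[[0,0,0],[0,0,-0.171]]])

```text
time: 59.65
tool_pos: [622.6, 105.9, 80.8]
tcp_rot: [-180.0, -0.0, 177.4]
ft_force: [0.3, 0.2, -1.2]
finger_gap: 16.8
grip_force: 49.5
```

>>> jog_arm(rows=[[[0,0,0],[0,0,0]],[[0,0,0],[0,0,0]],[[0,0,0],[0,0,0]],[[0,0,0],[0,0,0]],[[0,0,0],[0,0,0]],[[0,0,0],[0,0,0]],[[0,0,0],[0,0,0]],[[0,0,0],[0,0,0]]])

```text
time: 60.45
tool_pos: [622.5, 105.9, 80.8]
tcp_rot: [-180.0, -0.0, 177.4]
ft_force: [0.8, -0.0, -0.5]
finger_gap: 16.4
grip_force: 49.5
```

```bash
python3 - <<'E'
from h import *
plan(622.7,105.8,81,177.35);plan(633.5,-101.8,140,84.8);print(r.sense()['tool_pos'])
E
```

```text
shift [-0.2 -0.1 -0.2] turn [-0. -0.  0.]
shift [ -20.5 -207.   -59.2] turn [-0.    -0.     1.616]
[622.54857602 105.9256758   80.75590377]
```

>>> jog_arm(rows=[[[-30,-30,-45],[0,0,0.14]],[[-20,-206.6,-59.2],[0,0,1.616]],[[-20,-206.6,-59.2],[0,0,1.616]],[[-20,-206.6,-59.2],[0,0,1.616]],[[-20,-206.6,-59.2],[0,0,1.616]],[[-20,-206.6,-59.2],[0,0,1.616]],[[-20,-206.6,-59.2],[0,0,1.616]],[[-20,-206.6,-59.2],[0,0,1.616]],[[-20,-206.6,-59.2],[0,0,1.616]],[[-20,-206.6,-59.2],[0,0,1.616]]])

```text
time: 61.45
tool_pos: [633.1, -101.5, 139.9]
tcp_rot: [-180.0, 0.0, 91.6]
ft_force: [0.4, 0.2, -1.0]
finger_gap: 16.8
grip_force: 49.5
```

>>> jog_arm(rows=[[[0,0,0],[0,0,0.116]],[[0,0,30],[0,0,0.116]],[[0,0,60],[0,0,0.116]],[[0,0,85],[0,0,0.116]],[[0,0,85],[0,0,0.116]],[[0,0,85],[0,0,0.116]],[[0,0,85],[0,0,0.116]],[[0,0,85],[0,0,0.116]],[[0,0,85],[0,0,0.116]],[[0,0,85],[0,0,0.116]]])

```text
time: 62.45
tool_pos: [633.7, -101.5, 55.9]
tcp_rot: [179.9, 0.0, 85.4]
ft_force: [0.1, 0.3, -2.1]
finger_gap: 16.7
grip_force: 49.4
```

```bash
python3 - <<'E'
from h import *
T,X,S=fit(1);cartin(T,X,94,0);print(T[:3,3],r.sense()['tcp_rot'],r.sense()['ft_force'])
plan(633.5,-101.4,22,84.8)
E
```

```text
+x edge 44.9 slope [ 0.3228 17.6226]
-x edge -44.9
y ends 9.2 119.9
pocket 1 786 [[-27.9, 58.0], [27.8, 68.5]]
body y [-18.4  16.5]
face x 19.2
[ 633.67251511 -101.47431346   55.94786109] [1.79945139e+02 8.02172949e-03 8.53585191e+01] [ 0.25800372  0.39531235 -1.11580877]
shift [ 0.1 -0.  33.6] turn [0.001 0.    0.01 ]
```

>>> jog_arm(rows=[[[0,0,6],[0,0,0.01]],[[0,0,12],[0,0,0.01]],[[0,0,16],[0,0,0.01]],[[0,0,20],[0,0,0.01]],[[0,0,23],[0,0,0.01]],[[0,0,26],[0,0,0.01]],[[0,0,28],[0,0,0.01]],[[0,0,28],[0,0,0.01]],[[0,0,28],[0,0,0.01]]])

```text
time: 63.4
tool_pos: [633.0, -101.3, 26.9]
tcp_rot: [-180.0, -0.0, 84.8]
ft_force: [-0.2, -0.6, -0.6]
finger_gap: 16.8
grip_force: 49.9
```

```bash
python3 - <<'E'
from h import *
s=r.sense();print(s['ft_force'],s['wrist_torque'])
plan(633.5,-101.4,22,84.8)
E
```

```text
[-0.17996443 -0.6235644  -0.60731532] [ 0.0220715  -0.02585641  0.01012009]
shift [-0.   0.5  4.9] turn [-0. -0. -0.]
```

>>> jog_arm(rows=[[[0,0.3,2],[0,0,0]],[[0,0.3,4],[0,0,0]],[[0,0.3,4.8],[0,0,0]],[[0,0.3,4.8],[0,0,0]],[[0,0.3,4.8],[0,0,0]]])

```text
time: 63.9
tool_pos: [633.4, -101.4, 22.1]
tcp_rot: [-180.0, 0.0, 84.8]
ft_force: [0.2, 0.2, -1.2]
finger_gap: 16.8
grip_force: 49.9
```

>>> jog_arm(rows=[[[0,0,0],[0,0,0]],[[0,0,0],[0,0,0]],[[0,0,0],[0,0,0]],[[0,0,0],[0,0,0]],[[0,0,0],[0,0,0]],[[0,0,-30],[0,0,0]],[[0,0,-75],[0,0,0]],[[0,0,-120],[0,0,0]],[[0,0,-160],[0,0,0]],[[0,0,-160],[0,0,0]]], grip=60)

```text
time: 64.9
tool_pos: [637.5, -102.4, 191.0]
tcp_rot: [179.3, 0.1, 84.8]
ft_force: [-0.1, 0.2, 1.1]
finger_gap: 60.0
grip_force: 0.0
```

```bash
python3 - <<'E'
from h import *
a,d,X=snap('wrist','w10.png');print(pose()[:3,3]);cart(X,(633.4,-102),76,40)
z=X[...,2];m=(z>76)&(z<90)&(np.hypot(X[...,0]-425,X[...,1]+155)<60);print('post',m.sum(),X[m].mean(0) if m.any() else '')
plan(426.4,-154.5,120,37.5)
E
```

```text
[ 636.07731302 -102.00874031  187.20958888]
grip 255 [ 631.5 -102. ] [18.5 16.9] ang 84.9 z 75.1 mean [ 631.6 -101. ] pix [177. 246.]
body 684 [ 631.9 -102.1] [40.4 35.9] ang 85.5 z 53.2 mean [632.5 -99.2] pix [170. 247.]
foot 100 [626.5 -80.3] [ 4.4 50.6] ang 83.1 z 21.4 mean [626.3 -80.8] pix [150. 241.]
post 183 [ 413.02478137 -172.56368981   82.25945237]
shift [ -71.2 -204.6   65.6] turn [ 0.008 -0.002  0.825]
```

View pics/w10.png

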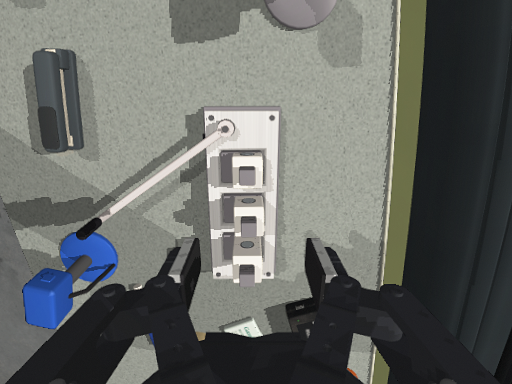

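>>> jog_arm(rows=[[[-71.4,-201.4,0],[0,0,0.822]],[[-71.4,-201.4,0],[0,0,0.822]],[[-71.4,-201.4,0],[0,0,0.822]],[[-71.4,-201.4,0],[0,0,0.822]],[[-71.4,-201.4,20],[0,0,0.822]],[[-71.4,-201.4,60],[0,0,0.822]],[[-71.4,-201.4,62],[0,0,0.822]],[[-71.4,-201.4,62],[0,0,0.822]],[[-71.4,-201.4,62],[0,0,0.822]],[[-71.4,-201.4,62],[0,0,0.822]]], grip=50)

```text
time: 65.95
tool_pos: [427.7, -154.5, 121.8]
tcp_rot: [179.9, -0.1, 37.8]
ft_force: [-0.9, -0.5, 0.5]
finger_gap: 50.2
grip_force: 0.0
```

```bash
python3 - <<'E'
from h import *
T=pose();print(T[:3,3],r.sense()['tcp_rot']);a,d,X=snap('wrist')
z=X[...,2];m=(z>76)&(z<86)&(np.hypot(X[...,0]-426,X[...,1]+154)<25);print('post',m.sum(),X[m].min(0),X[m].max(0))
plan(426.4,-154.1,17.5,37.7)
E
```

```text
[ 427.6620781  -154.53000609  121.84062243] [ 1.79884747e+02 -5.59261676e-02  3.77871624e+01]
post 193 [ 419.53907657 -159.43610307   76.0740478 ] [ 433.16553348 -146.31715697   82.16867583]
shift [ -0.8  -1.2 104.2] turn [ 0.002 -0.001  0.001]
```

>>> jog_arm(rows=[[[0.5,-0.5,40],[0,0,0]],[[0.5,-0.5,75],[0,0,0]],[[0.5,-0.5,95],[0,0,0]],[[0.5,-0.5,102.5],[0,0,0]],[[0.5,-0.5,102.5],[0,0,0]],[[0.5,-0.5,102.5],[0,0,0]]])

```text
time: 66.6
tool_pos: [427.7, -154.0, 19.2]
tcp_rot: [179.9, -0.1, 37.7]
ft_force: [0.1, 0.2, 0.1]
finger_gap: 50.1
grip_force: 0.0
```

>>> jog_arm(rows=[[[0,0,0],[0,0,0]],[[0,0,0],[0,0,0]],[[0,0,0],[0,0,0]],[[0,0,0],[0,0,0]],[[0,0,0],[0,0,0]],[[0,0,0],[0,0,0]],[[0,0,0],[0,0,0]],[[0,0,0],[0,0,0]]], grip=0, force=25)

```text
time: 67.4
tool_pos: [427.3, -154.0, 18.8]
tcp_rot: [179.9, -0.0, 37.7]
ft_force: [-0.2, -0.3, 7.2]
finger_gap: 12.9
grip_force: 24.6
```

```bash
python3 - <<'E'
from h import *
T=pose();p=T[:3,3];s=r.sense();print(p,s['tcp_rot'],s['finger_gap'],s['grip_force'],s['ft_force'])
pv=np.array([611.1,-50.1]);d=p[:2]-pv;rr=np.hypot(*d);sh=np.radians(-95.2);a0=sh-np.arctan2(d[1],d[0]);print(rr,a0)
x=T[:2,0];y=T[:2,1]
for a in np.linspace(a0,-0.015,13)[1:]:
    q=pv+rr*np.array([np.cos(sh-a),np.sin(sh-a)]);e=q-p[:2];print(round(a,3),q.round(),'shift',(e@x).round(1),(e@y).round(1),'turn',round(a-a0,3))
E
```

```text
[ 427.30618382 -153.97869757   18.75463335] [ 1.79898102e+02 -4.29102299e-02  3.76934706e+01] 12.868288556169352 24.591762721538544 [-0.2481741  -0.26171583  7.21235806]
211.11833334904702 0.965607536338771
0.884 [ 436. -169.] shift -1.8 17.2 turn -0.082
0.802 [ 447. -182.] shift -2.1 34.4 turn -0.163
0.72 [ 458. -195.] shift -1.1 51.6 turn -0.245
0.639 [ 470. -207.] shift 1.4 68.7 turn -0.327
0.557 [ 484. -218.] shift 5.2 85.5 turn -0.409
0.475 [ 498. -228.] shift 10.4 101.9 turn -0.49
0.394 [ 513. -237.] shift 16.9 117.9 turn -0.572
0.312 [ 528. -244.] shift 24.7 133.3 turn -0.654
0.23 [ 545. -250.] shift 33.8 148.0 turn -0.735
0.148 [ 561. -255.] shift 44.0 161.9 turn -0.817
0.067 [ 578. -259.] shift 55.3 174.9 turn -0.899
-0.015 [ 595. -261.] shift 67.6 187.0 turn -0.981
```

>>> jog_arm(rows=[[[-1.8,17.2,0],[0,0,-0.082]],[[-2.1,34.4,0],[0,0,-0.163]],[[-1.1,51.6,0],[0,0,-0.245]],[[1.4,68.7,0],[0,0,-0.327]],[[5.2,85.5,0],[0,0,-0.409]],[[10.4,101.9,0],[0,0,-0.49]],[[16.9,117.9,0],[0,0,-0.572]],[[24.7,133.3,0],[0,0,-0.654]],[[33.8,148,0],[0,0,-0.735]],[[44,161.9,0],[0,0,-0.817]]])

```text
time: 68.4
tool_pos: [561.4, -256.3, 18.8]
tcp_rot: [179.9, 0.1, 84.7]
ft_force: [-1.2, -1.0, 6.1]
finger_gap: 12.6
grip_force: 24.6
```

```bash
python3 - <<'E'
from h import *
T=pose();p=T[:3,3];s=r.sense();print(p,s['tcp_rot'],s['finger_gap'],s['grip_force'],s['ft_force'])
pv=np.array([611.1,-50.1]);rr=212;sh=np.radians(-95.2);d=p[:2]-pv;print(np.hypot(*d),sh-np.arctan2(d[1],d[0]))
for a in (0.1,0.05,0,-.02):
    q=pv+rr*np.array([np.cos(sh-a),np.sin(sh-a)]);e=q-p[:2];print(a,q.round(),'shift',(e@T[:2,0]).round(1),(e@T[:2,1]).round(1))
E
```

```text
[ 561.39419643 -256.32787959   18.8015963 ] [1.79913586e+02 1.00803619e-01 8.46621388e+01] 12.628890995165232 24.5606929063797 [-1.24975166 -1.04494367  6.14798718]
212.13346088816505 0.1457555669895103
0.1 [ 571. -258.] shift -1.0 9.6
0.05 [ 581. -260.] shift -1.8 20.2
0 [ 592. -261.] shift -2.0 30.8
-0.02 [ 596. -262.] shift -2.0 35.1
```

>>> jog_arm(rows=[[[-1,9.6,0],[0,0,0]],[[-1.8,18,0],[0,0,0]],[[-2,25,0],[0,0,0]],[[-2,30,0],[0,0,0]],[[-2,30.8,0],[0,0,0]],[[-2,30.8,0],[0,0,0]]])

```text
time: 69.0
tool_pos: [591.5, -260.5, 18.8]
tcp_rot: [179.9, 0.1, 84.4]
ft_force: [-0.6, -2.8, 6.6]
finger_gap: 13.0
grip_force: 24.9
```

>>> jog_arm(rows=[[[0,1,0],[0,0,0]],[[0,2,0],[0,0,0]],[[0,2,0],[0,0,0]],[[0,2,0],[0,0,0]]])

```text
time: 69.4
tool_pos: [592.5, -260.6, 18.7]
tcp_rot: [180.0, 0.1, 84.4]
ft_force: [-3.4, -2.4, 9.0]
finger_gap: 13.0
grip_force: 25.1
```

```bash
python3 - <<'E'
from h import *
T=pose();p=T[:3,3];s=r.sense();print(p,s['finger_gap'],s['grip_force'],s['ft_force'])
pv=np.array([611.1,-50.1]);sh=np.radians(-95.2);d=p[:2]-pv;print(sh-np.arctan2(d[1],d[0]))
E
```

```text
[ 592.54683973 -260.58538843   18.73735239] 13.00062092221022 25.1365926861763 [-3.4013219  -2.39143426  8.96356969]
-0.002839695082167859
```

>>> jog_arm(rows=[[[0,1.5,0],[0,0,0]],[[0,3,0],[0,0,0]],[[0,3,0],[0,0,0]],[[0,3,0],[0,0,0]]])

```text
time: 69.8
tool_pos: [592.6, -260.7, 18.5]
tcp_rot: [-179.7, 0.0, 84.4]
ft_force: [-18.1, -0.3, 18.0]
finger_gap: 12.9
grip_force: 26.5
```

```bash
python3 - <<'E'
from h import *
s=r.sense();print(s['tool_pos'],s['ft_force'])
E
```

```text
[ 592.59388523 -260.6757545    18.51185885] [-18.13400457  -0.3197706   18.02158752]
```

>>> jog_arm(rows=[[[0,0,0],[0,0,0]],[[0,0,0],[0,0,0]],[[0,0,0],[0,0,0]],[[0,0,0],[0,0,0]],[[0,0,0],[0,0,0]],[[0,0,-30],[0,0,0]],[[0,0,-75],[0,0,0]],[[0,0,-120],[0,0,0]],[[0,0,-165],[0,0,0]],[[0,0,-200],[0,0,0]]], grip=45)

```text
time: 70.8
tool_pos: [596.4, -260.3, 221.2]
tcp_rot: [179.8, 0.1, 84.5]
ft_force: [0.5, -1.0, -0.2]
finger_gap: 44.9
grip_force: 0.0
```

>>> jog_arm(rows=[[[60,-40,0],[0,0,0]],[[100,-60,0],[0,0,0]],[[100,-60,0],[0,0,0]],[[100,-60,0],[0,0,0]],[[100,-60,0],[0,0,0]],[[100,-60,0],[0,0,0]],[[100,-60,0],[0,0,0]],[[100,-60,0],[0,0,0]]])

```text
time: 71.6
tool_pos: [545.7, -155.7, 217.4]
tcp_rot: [-180.0, -0.0, 84.4]
ft_force: [-0.0, -0.5, 0.3]
finger_gap: 45.0
grip_force: 0.0
```

```bash
python3 - <<'E'
from h import *
a,d,X=snap('wrist','w11.png');z=X[...,2]
m=(z>72)&(z<86)&(np.hypot(X[...,0]-591,X[...,1]+261)<20);Q=X[m];c=(Q.min(0)+Q.max(0))/2;print(m.sum(),c)
e=c[:2]-[611.1,-50.1];print('lever',np.radians(-95.2)-np.arctan2(e[1],e[0]),np.hypot(*e))
for H,c in ((104,(622.9,-217.9)),(90,(628.1,-160)),(76,(633.4,-102))): cart(X,c,H,35)
cv2.imwrite('pics/w12.png',cv2.resize(a[60:300,150:350],None,fx=2.4,fy=2.4))
E
```

```text
7 [ 585.37057299 -260.14968127   75.75015796]
lever 0.031127801222197826 211.6196399571541
grip 226 [ 620.4 -217.2] [17.9 17.4] ang 84.9 z 103.1 mean [ 619.9 -216.7] pix [222. 321.]
body 547 [ 620.5 -217.4] [40.8 36.1] ang 85.4 z 81.1 mean [ 617.8 -211.4] pix [211. 315.]
foot 56 [ 625.2 -196.9] [ 7.8 38.5] ang 76.7 z 20.7 mean [ 626.8 -197.5] pix [185. 312.]
grip 236 [ 627.8 -159.3] [17.7 17.2] ang 84.9 z 89.0 mean [ 627.6 -158.9] pix [171. 324.]
body 615 [ 628.3 -159.7] [41.1 36.3] ang 85.3 z 67.0 mean [ 625.7 -156.6] pix [164. 318.]
foot 60 [ 631.  -138.7] [ 4.2 39.4] ang 82.4 z 20.8 mean [ 631.7 -138.8] pix [144. 314.]
grip 260 [ 631.3 -102.5] [17.  18.4] ang 85.4 z 75.2 mean [ 630.9 -102.4] pix [120. 323.]
body 703 [ 631.7 -102.8] [40.9 37.5] ang 85.0 z 53.1 mean [ 629.5 -100.8] pix [117. 318.]
foot 6 [655.6 -82.2] [2.6 0.6] ang 71.1 z 19.7 mean [655.4 -82.3] pix [ 99. 331.]
```

View pics/w11.png

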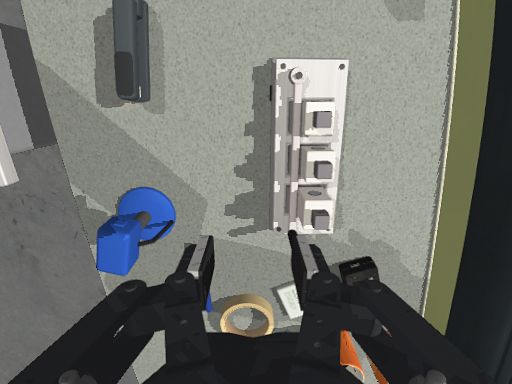

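```bash
python3 - <<'E'
from h import *
a,d,X=snap('wrist');z=X[...,2]
yw=np.radians(-5.2);U=np.array([[np.cos(yw),np.sin(yw)],[-np.sin(yw),np.cos(yw)]]);S=(X[...,:2]-[620.9,-151.4])@U.T
m=(z>35)&(z<42)&(abs(S[...,0]+19)<12)&(S[...,1]<85)&(S[...,1]>-95)
b=[(y,np.mean(np.percentile(S[...,0][m&(abs(S[...,1]-y)<5)],[2,98]))) for y in range(-90,81,10) if (m&(abs(S[...,1]-y)<5)).sum()>5]
b=np.array(b);print(b.round(1).tolist(),np.polyfit(b[:,0],b[:,1],1))
E
```

```text
[[-90.0, -19.8], [-80.0, -18.2], [-70.0, -17.8], [-60.0, -18.0], [-50.0, -16.0], [-40.0, -19.6], [-30.0, -18.8], [-20.0, -16.7], [-10.0, -16.9], [0.0, -16.8], [10.0, -16.6], [20.0, -19.4], [30.0, -17.6], [40.0, -17.4], [50.0, -18.0], [60.0, -18.2], [70.0, -18.5], [80.0, -19.9]] [-1.13041316e-03 -1.80296588e+01]
```

The bar is parallel to the station to within about 0.001 rad, so the lever is fully shut. All three cartridges are seated, so I'm handing in.

```bash
python3 -c "
from bench import r
print(r.hand_in())"
```

```text
the job is handed in; nothing more can be done
None
```

The job is handed in at about 72 s: all three cartridges were shown to the white reader, tallest to shortest (window, bar code, label), and seated in pockets 3, 2 and 1 with toes to the lever side. The lever is fully shut; the stapler, tape and marker were never touched, and the hand-in gave no verdict.

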